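# Finish a damper swap on the suspension stand

### The arm

A 6-joint arm with a two-finger parallel gripper is mounted at the origin on the work surface. World frame = base frame: x ahead of the robot, y to its left, z up, the work surface at z = 0. Lengths are in m, angles in rad, forces in N, time in s.
With the tool pointing down it reaches from about 0.35 to 0.85 m from the base axis. Payload 8.1 kg.
Tool frame: the origin (TCP) lies on the centre line of the jaws, within the pads' length; the fingertips stand 17 mm ahead of it and the grasp point (between the pads) lies 2 mm behind it; z points along the fingers, y is the line along which they close (so a half turn about z gives the same grasp; the last joint's range is limited). The gripper opens to 93 mm and grips with 3 to 60 N. Pads are 15 mm wide; open, the fingers measure 128 mm over their backs; the gripper's body (75 mm by 188 mm) begins 65 mm behind the grasp point.
Start: joints at [-0.085, 0.13, 1.488, -0, 1.523, -0.085], TCP at [0.6, 0, 0.236] pointing down, gripper open.
Joint ranges: [-2.96, 2.96], [-0.89, 2.26], [0.02, 2.5], [-1.34, 4.48], [0, 2.73], [-2.66, 2.66]. Speed limits (rad/s): [2.39, 2.39, 2.79, 3.14, 3.14, 3.14].

### API

Orientations are given as a rotation vector (axis times angle).
In Python, from plant import telemetry, viewer, order gives the robot as it stands.
- The arm moves only by the tool send_rows, never from a script. Its argument "plan" is a list that holds one entry, the list of rows, each a list of 5 numbers: the closure, from -1 (fully open) to 1 (shut), then the shift along the world's x, y, z normalised to -1 to 1, where 1 is 0.2 m, then the turn about the world's z normalised to -1 to 1, where 1 is 60 degrees. A call has 1 to 20 rows; each row is the pose to reach, as a shift and turn from the pose commanded when the call began; what a row does not reach only later rows make up. A row lasts 1/12 s, in which the tool goes at most 41.7 mm and 7.16 degrees, less where a joint would pass 70% of its speed; a pose out of reach is approached as far as the arm can. A call with a number of a shift or a turn outside -1 to 1 is refused whole. A call with a gripper value outside its range is refused whole. The fingers move at their own pace and stop on an object; "force" is the grip in N (left out, the last holds). Time passes only in rows, so rows that repeat a pose let the fingers close. It gives the time, the measured TCP pose, the force, the opening and the grip force at its end, in the units of the state.
- telemetry.read_state(): the state, without advancing time (a new reading comes with each control period).
- viewer.read_camera(name): name is "scene" or "side" or "wrist"; returns (picture, depth): 480x640x3 uint8, blue, green, red; 480x640 float32, m along the optical axis (not along the pixel's ray), 0 where there is no reading.
- viewer.calibration(name): a dict with "camera_matrix" (3x3 intrinsics, pixels), "dist_coeffs" ([k1, k2, p1, p2, k3] as OpenCV has them; the pictures are not rectified), "extrinsics" (4x4, takes a point from camera to world coordinates); the wrist camera has in their place "hand_eye" (4x4, takes a point from camera to tool coordinates, whose origin is the TCP and whose axes are the flange's). Camera axes: x right, y up, looking along -z (the intrinsics and any distortion apply to the point x, -y, -z); pixel columns grow to the right and rows downward; lengths in m; the calibration is good to about 2 mm. A picture is of the moment at which its call begins: read the wrist's pose just before it. calibration takes no time and is no camera call.
- order.close_job(): hands the job in; it is judged then, once.
The state is a dict: "t": time; "q": joint angles; "dq": joint speeds; "joint_torque": joint torques, N m; "tool_pos": TCP position; "orientation": TCP orientation; "force": force on the tool from outside, world axes, zero at the start; "wrist_torque": the same for the moment, N m; "opening": finger opening in m; "gripper_force": force on a finger pad.
Only numpy, scipy, OpenCV 4.12 (cv2) and the standard library are available. Lean on these libraries where they do the work, as an engineer would, in place of code of your own. Each camera call takes 0.05 s, during which the arm holds its last target. There are 200 camera calls.

### The job

Finish the damper swap: run both nuts on the suspension stand down clockwise by hand until they stop, and only then, with the wrench rather than your fingers, turn each one on until it is fully tight. Put every worn damper lying on the bench into the scrap crate and lay the wrench back flat on the middle of its rubber mat. Leave the tyre, the tub and the yellow case where they are.

Things in the scene. Friction and masses are not known exactly. Their poses are not given: they have to be found in the camera images.
- stand: fixed suspension stand: base plate 170 mm wide (y), from 30 mm in front (-x) of the origin to 175 mm behind, 12 mm thick; 40 mm tall cross beams; two new dampers lie on it from the nuts to 155 mm behind (+x), tops 71 mm up; they stay. Nut axes at x 0, y +70 and -70 mm. Origin at bench height midway between the nut axes; nut undersides 84.5 mm, tops 110.5 mm above the bench
- nut_a: square nut on the stand's +y side: steel, 36 mm across flats, 26 mm tall, on a 54 mm round flange 4 mm thick. Origin on the screw axis at the nut's underside (flange top), z up; x and y square to its flats, +x along the short white line on its top, which runs from the middle to one flat. Captive: it only turns (clockwise from above tightens), never rises or comes off
- nut_b: square nut on the stand's -y side: steel, 36 mm across flats, 26 mm tall, on a 54 mm round flange 4 mm thick. Origin on the screw axis at the nut's underside (flange top), z up; x and y square to its flats, +x along the short white line on its top, which runs from the middle to one flat. Captive: it only turns (clockwise from above tightens), never rises or comes off
- run_a (a joint): free running of the nut on the +y side (rad), 0 to 4.0, growing clockwise from above; starts somewhere between 0 and 1. It runs easily (0.12 N m) and stops at 4.0, where the nut is down
- run_b (a joint): free running of the nut on the -y side (rad), 0 to 4.0, growing clockwise from above; starts somewhere between 0 and 1. It runs easily (0.12 N m) and stops at 4.0, where the nut is down
- seat_a (a joint): +y nut: clamping turn that follows once the nut is down (rad), 0 to 0.7, clockwise from above; it is stiff (1 N m), starts at 0 and ends hard at 0.7. The nut's angle in the stand's frame is minus (run + seat)
- seat_b (a joint): -y nut: clamping turn that follows once the nut is down (rad), 0 to 0.7, clockwise from above; it is stiff (1 N m), starts at 0 and ends hard at 0.7. The nut's angle in the stand's frame is minus (run + seat)
- wrench: loose flat open-ended steel wrench, 196 mm long, 16 mm thick, 0.32 kg. Origin: middle of the jaw opening, on the underside; +x out of the mouth, z up. Jaw faces at y +-20 mm, tips 20 mm ahead, throat 22 mm behind, 68 mm wide outside. Handle 20 mm wide, from 44 to 176 mm behind. Can be lowered over a nut from above with two flats between the jaws; it then rests on the flange
- wrench_grip (a point): middle of the wrench's handle, near its centre of mass: 100 mm behind the jaw's middle (-x) and half way up its thickness; same axes as the wrench
- mat: fixed black rubber mat, 240 x 160 x 4 mm, the wrench's place. Origin at the centre of its underside, x along the long side
- crate: fixed open scrap crate, red plastic, 180 (x) x 240 (y) x 90 mm tall outside, walls and floor 5 mm. Origin at the centre of its underside
- damper1: worn damper lying on the bench: dark steel tube, 26 mm diameter, between two black square end blocks (26 long x 32 wide x 28 mm tall), 160 mm long overall, 0.2 kg. Origin at the centre of its underside, x along its length, tube axis 14 mm up. Gripped across the tube. May be absent
- damper2: worn damper lying on the bench: dark steel tube, 26 mm diameter, between two black square end blocks (26 long x 32 wide x 28 mm tall), 160 mm long overall, 0.2 kg. Origin at the centre of its underside, x along its length, tube axis 14 mm up. Gripped across the tube. May be absent
- damper3: worn damper lying on the bench: dark steel tube, 26 mm diameter, between two black square end blocks (26 long x 32 wide x 28 mm tall), 160 mm long overall, 0.2 kg. Origin at the centre of its underside, x along its length, tube axis 14 mm up. Gripped across the tube. May be absent
- tyre: bystander: black tyre on its rim lying flat, 116 mm diameter, 50 mm tall. Origin under its centre
- tub: bystander: white screw-top tub, 90 mm diameter, 100 mm tall. Origin under its centre
- case: bystander: flat yellow plastic case, 60 x 180 x 40 mm. Origin under its centre
Things that resemble listed ones, but are neither listed nor needed, are in the scene too. Of the things like the tyre, leave any that is purple; of the rest the smaller one is meant.

How it is judged:
By the outcome, as a careful person would: the job done as asked, in the order asked, and still so for the second after the job is handed in, with the robot touching nothing.
Of damper1, damper2, damper3 only 1 to 3 are there at a start; the rules pass over those that are not, and their reading is None.
At some moment in a run one of damper1, damper2, damper3, wrench may be knocked a few centimetres aside while the robot is not near it.
Once in a run the grip may slacken for a moment while it holds something.
It also fails if it takes over 210 s, if anything falls off the work surface, if the arm or the gripper's body presses on something with over 40 N, if the wrist force passes 120 N, or if a joint passes its speed limit or range.

## Working session

There is one attempt and no reset: what is moved stays moved. The work goes in short steps, Python scripts to look and compute and a tool call to move; the robot and the scene stay as the last step left them, time stands still between calls to the robot, and variables do not carry over. Pictures are saved under pics/ and viewed, at most 14 in all, crops included, and the job is handed in when it is done.

Besides the shell and the picture viewer there is one more tool, called after "Emit:" by a JSON object that holds its "method" and its "body", one argument or row to a line. send_rows: Moves the arm, as the interface text tells. Scaled input: -1 to 1 covers 0.2 m each way for a shift and 60 degrees each way for a turn. Its arguments: {"type":"object","properties":{"plan":{"type":"array"},"force":{"type":"number"}},"required":["plan"]}

```bash
ls; mkdir -p pics
cat > h.py <<'E'
import numpy as np, cv2
from scipy.spatial.transform import Rotation as R
from plant import telemetry, viewer, order
def cam(name):
    s=telemetry.read_state(); im,d=viewer.read_camera(name); c=viewer.calibration(name)
    K=np.array(c["camera_matrix"]);D=np.array(c["dist_coeffs"])
    if name=="wrist":
        T=np.eye(4);T[:3,:3]=R.from_rotvec(s["orientation"]).as_matrix();T[:3,3]=s["tool_pos"]
        E=T@np.array(c["hand_eye"])
    else: E=np.array(c["extrinsics"])
    return im,d,K,D,E
def rays(px,K,D):
    u=cv2.undistortPoints(np.array(px,float).reshape(-1,1,2),K,D).reshape(-1,2)
    return np.c_[u[:,0],-u[:,1],-np.ones(len(u))]
def onplane(px,z,K,D,E):
    r=rays(px,K,D)@E[:3,:3].T; o=E[:3,3]
    return o+r*((z-o[2])/r[:,2])[:,None]
def cloud(d,K,D,E):
    h,w=d.shape; v,u=np.mgrid[:h,:w]
    r=rays(np.c_[u.ravel(),v.ravel()],K,D)*d.ravel()[:,None]
    return (r@E[:3,:3].T+E[:3,3]).reshape(h,w,3)
def proj(P,K,D,E):
    p=(np.atleast_2d(P)-E[:3,3])@E[:3,:3]
    p=p*[1,-1,-1]
    return cv2.projectPoints(p.reshape(-1,1,3),np.zeros(3),np.zeros(3),K,D)[0].reshape(-1,2)
def st():
    s=telemetry.read_state(); print("t%.2f"%s["t"],"q",np.round(s["q"],3),"p",np.round(s["tool_pos"],4),"rv",np.round(s["orientation"],3),"F",np.round(s["force"],1),"M",np.round(s["wrist_torque"],2),"op %.4f g %.1f"%(s["opening"],s["gripper_force"]))
    return s
E
python3 - <<'E'
from h import *
st()
for n in("scene","side","wrist"):
    im,d,K,D,E=cam(n); cv2.imwrite(f"pics/{n}0.png",im); np.savez(f"{n}0.npz",im=im,d=d,K=K,D=D,E=E)
    print(n,np.round(K[0,0]),D,np.round(E,3).tolist(),(d>0).mean())
E
```

```text
pics
t0.00 q [-0.085  0.131  1.489  0.     1.523 -0.085] p [5.994e-01 1.000e-04 2.346e-01] rv [-2.22e+00 -2.22e+00  2.00e-03] F [-0.4 -0.3  0.9] M [-0.04 -0.   -0.04] op 0.0930 g 0.0
scene 453.0 [-0.04109182  0.          0.          0.          0.        ] [[-0.78, -0.342, 0.524, 1.24], [0.626, -0.424, 0.655, 0.881], [-0.002, 0.839, 0.545, 0.751], [0.0, 0.0, 0.0, 1.0]] 0.9958268229166667
side 552.0 [-0.11671807  0.          0.          0.          0.        ] [[0.915, 0.296, -0.273, 0.211], [-0.403, 0.681, -0.611, -0.798], [0.005, 0.669, 0.743, 1.172], [0.0, 0.0, 0.0, 1.0]] 0.9962825520833334
wrist 362.0 [-0.05467424  0.          0.          0.          0.        ] [[1.0, -0.002, 0.003, 0.6], [0.002, 0.959, 0.282, 0.078], [-0.003, -0.282, 0.959, 0.383], [0.0, 0.0, 0.0, 1.0]] 0.9958723958333333
```

View pics/scene0.png

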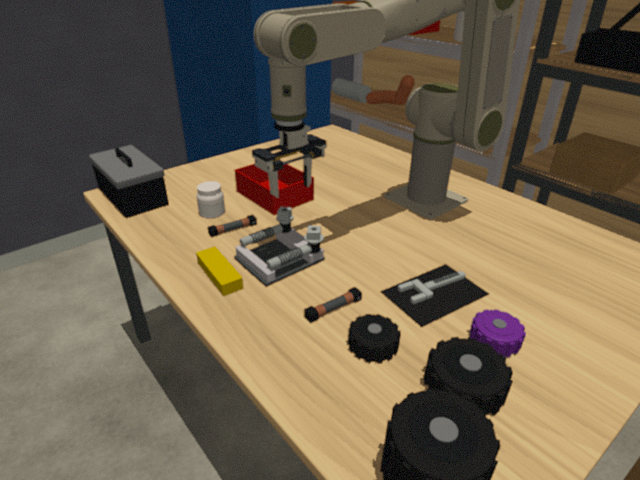

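View pics/side0.png

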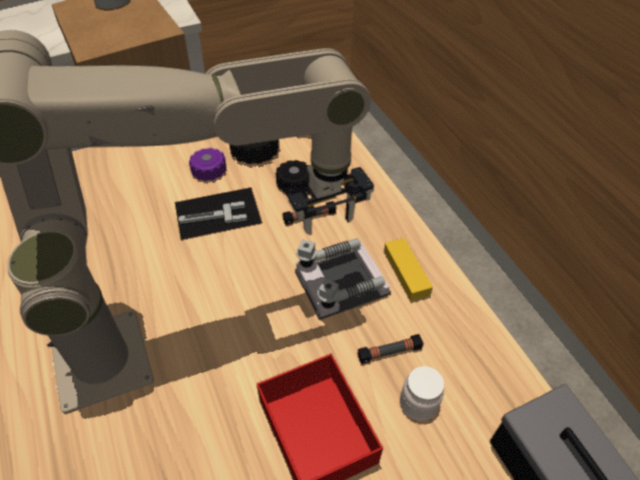

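The scene picture shows the following:
- Stand with its nuts at (285,215) and (314,235).
- Mat and wrench at (435,290).
- Dampers at (335,305) and (232,225).
- Crate at (275,185), tub at (210,198), case at (220,270).
- Three black tyres at (374,338), (468,375) and (440,435), and a purple one at (497,333).

The side picture shows the same two dampers at (310,213) and (390,348). Next I'll measure with the depth.

Run:
```python
from h import *
S=700;img=np.zeros((600,S,3),np.uint8);hz=np.full((600,S),-1.)
for n in("side","scene","wrist"):
    z=np.load(n+"0.npz");C=cloud(z["d"],z["K"],z["D"],z["E"]);ok=(z["d"]>0)
    P=C[ok];c=z["im"][ok]
    # image: col = (0.7 - y)*500... x up
    r=((1.05-P[:,0])/0.002).astype(int)+20;k=((0.7-P[:,1])/0.002).astype(int)
    m=(r>=0)&(r<600)&(k>=0)&(k<S)&(P[:,2]<0.14)&(P[:,2]>-.03)
    print(n,"bench z",np.median(P[(abs(P[:,2])<.02)][:,2]))
    o=np.argsort(P[m][:,2],kind="stable");
    for rr,kk,cc,zz in zip(r[m],k[m],c[m],P[m][:,2]):
        if zz>hz[rr,kk]: hz[rr,kk]=zz;img[rr,kk]=cc
for y in np.arange(-.6,.7,.1):
    cv2.putText(img,"%.1f"%y,(int((.7-y)/.002)-8,10),0,.35,(0,255,255));img[::4,int((.7-y)/.002)]=(0,255,255)
for x in np.arange(0,1.05,.1):
    r=int((1.05-x)/.002)+20
    if r<600: cv2.putText(img,"%.1f"%x,(0,r),0,.35,(0,255,255));img[r,::4]=(0,255,255)
cv2.imwrite("pics/top0.png",img)
```

```text
side bench z -0.0003985198405407342
scene bench z -0.00010924097927150767
wrist bench z -0.00018003549426087728
```

View pics/top0.png

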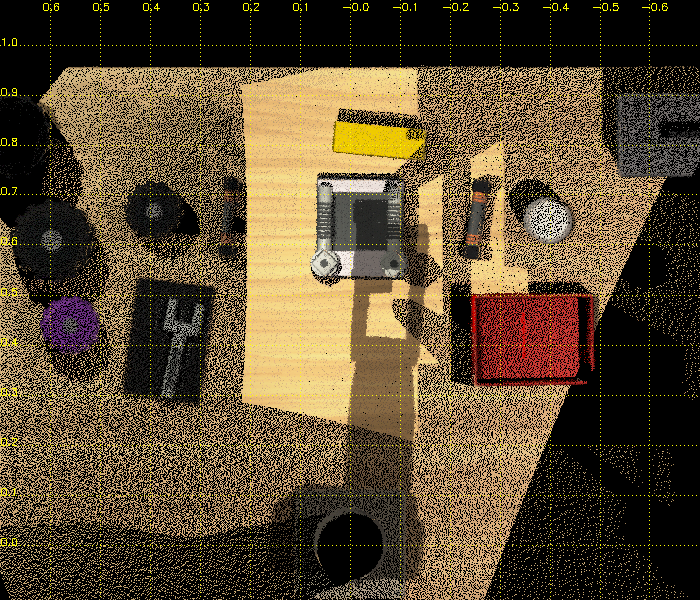

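View pics/wrist0.png

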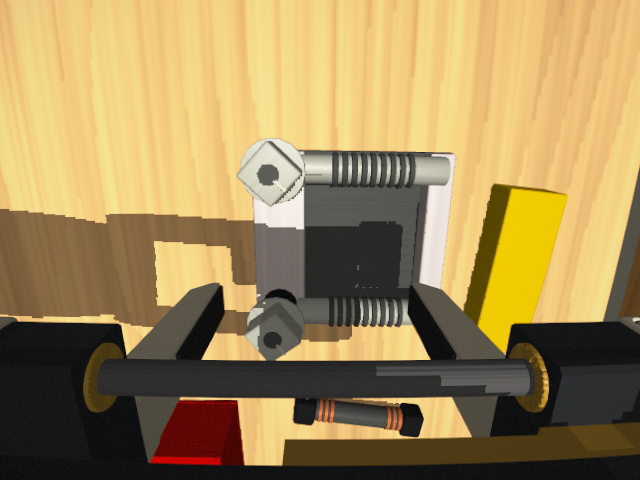

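The top-down map shows nut_a at about (0.56,0.055), nut_b at (0.56,-0.085), dampers at about (0.65,0.25) and (0.65,-0.25), and the mat and wrench around (0.41,0.36). The crate is around (0.41,-0.36). The wrist view shows nut_a at (268,173), with its white line on the lower right, and nut_b at (272,335), partly behind the gripper. Next I'll measure accurately.

```bash
cat >> h.py <<'E'
def rect(P):
    (cx,cy),(w,h),a=cv2.minAreaRect((P[:,:2]*1000).astype(np.float32))
    if w<h: w,h,a=h,w,a+90
    return "c(%.1f,%.1f) %.1fx%.1f ang %.1f"%(cx,cy,w,h,(a+90)%180-90)
def clean(mask,k=3):
    m=cv2.morphologyEx(mask.astype(np.uint8),cv2.MORPH_OPEN,np.ones((k,k)))
    n,l,s,_=cv2.connectedComponentsWithStats(m)
    return l==1+np.argmax(s[1:,4]) if n>1 else m>0
E
python3 - <<'E'
from h import *
def box(C,x0,x1,y0,y1,z0,z1): return (C[...,0]>x0)&(C[...,0]<x1)&(C[...,1]>y0)&(C[...,1]<y1)&(C[...,2]>z0)&(C[...,2]<z1)
for n in("scene","side","wrist"):
    z=np.load(n+"0.npz");im=z["im"];C=cloud(z["d"],z["K"],z["D"],z["E"])
    hsv=cv2.cvtColor(im,cv2.COLOR_BGR2HSV)
    for nm,b in dict(nutA=(.5,.62,0,.11,.1035,.118),nutB=(.5,.62,-.14,-.03,.1035,.118),crate_rim=(.28,.55,-.55,-.2,.08,.1),
      d1=(.55,.78,.2,.3,.008,.04),d2=(.55,.78,-.3,-.2,.008,.04),wrench=(.25,.56,.24,.47,.012,.03),standbase=(.5,.8,-.15,.15,.03,.05)).items():
        m=box(C,*b)
        if m.sum()<30: continue
        m=clean(m,2); P=C[m]
        print(n,nm,m.sum(),rect(P),"z",np.round(np.percentile(P[:,2],[5,50,95]),4))
    m=(hsv[...,2]<50)&box(C,.25,.58,.22,.48,-.004,.010)
    if m.sum()>100: print(n,"mat",rect(C[clean(m)]))
E
```

```text
scene nutA 108 c(499.4,-11.0) 223.1x32.7 ang 44.7 z [0.0014 0.1088 0.1118]
scene nutB 91 c(563.7,-85.5) 35.9x35.6 ang 44.5 z [0.0992 0.1085 0.1121]
scene crate_rim 162 c(548.1,-250.0) 539.0x82.9 ang 67.2 z [0.0763 0.0835 0.0899]
scene d1 684 c(940.9,511.7) 941.2x134.0 ang 42.9 z [0.0002 0.022  0.0279]
scene d2 391 c(959.5,266.9) 1342.1x152.3 ang 59.0 z [0.0034 0.0185 0.0276]
scene wrench 581 c(793.6,555.9) 1093.5x155.7 ang 28.0 z [0.0082 0.0174 0.0208]
scene standbase 380 c(939.4,412.3) 1109.9x95.7 ang 62.3 z [0.0302 0.0383 0.0417]
scene mat c(410.1,365.9) 233.2x153.3 ang -8.6
side nutA 155 c(400.1,-323.8) 1020.9x43.0 ang 65.8 z [0.0988 0.1084 0.1125]
side nutB 202 c(589.8,-72.5) 103.9x33.4 ang 36.6 z [0.0974 0.1088 0.1127]
side crate_rim 1170 c(391.7,-510.8) 634.7x242.6 ang 78.7 z [0.0038 0.0867 0.0917]
side d1 140 c(553.2,129.0) 309.9x40.2 ang 68.6 z [0.0043 0.0228 0.0298]
side d2 833 c(430.8,-477.9) 763.8x144.8 ang 44.8 z [0.0006 0.0237 0.0301]
side wrench 503 c(274.5,-201.2) 1194.0x194.7 ang 77.8 z [0.0071 0.0172 0.0224]
side standbase 704 c(429.7,-377.6) 942.7x106.3 ang 68.9 z [0.0301 0.0387 0.0476]
side mat c(408.4,360.6) 231.0x157.7 ang -7.3
wrist nutA 2270 c(565.4,48.5) 91.2x43.0 ang 40.4 z [0.1081 0.1102 0.1116]
wrist nutB 1640 c(566.1,-52.3) 265.6x47.8 ang 85.5 z [0.1051 0.1103 0.1116]
wrist crate_rim 716 c(519.0,-151.2) 482.2x77.8 ang 62.8 z [0.0051 0.087  0.0904]
wrist d2 3087 c(670.1,-114.9) 373.1x172.3 ang 85.2 z [0.0108 0.0251 0.0282]
wrist standbase 4879 c(565.7,-4.0) 169.2x55.5 ang 85.5 z [0.038  0.0397 0.0413]
```

```bash
sed -i 's/return l==1+np.argmax(s\[1:,4\]) if n>1 else m>0/return (l==1+np.argmax(s[1:,4]))\&mask if n>1 else mask/; s/,k=3):/,k=2):/' h.py
python3 - <<'E'
from h import *
def box(C,x0,x1,y0,y1,z0,z1): return (C[...,0]>x0)&(C[...,0]<x1)&(C[...,1]>y0)&(C[...,1]<y1)&(C[...,2]>z0)&(C[...,2]<z1)
for n in("scene","side","wrist"):
    z=np.load(n+"0.npz");im=z["im"];C=cloud(z["d"],z["K"],z["D"],z["E"])
    for nm,b in dict(nutA=(.5,.62,0,.11,.1035,.118),nutB=(.5,.62,-.14,-.03,.1035,.118),crate_rim=(.28,.55,-.55,-.2,.083,.096),
      d1=(.55,.78,.2,.3,.010,.04),d2=(.55,.78,-.3,-.2,.010,.04),wrench=(.25,.56,.24,.47,.013,.03),stand=(.5,.8,-.15,.15,.03,.05),damptops=(.6,.8,-.15,.15,.06,.075)).items():
        m=box(C,*b)
        if m.sum()<30: continue
        if nm not in("crate_rim","damptops","stand"): m=clean(m)
        P=C[m]
        print(n,nm,m.sum(),rect(P),"z",np.round(np.percentile(P[:,2],[5,50,95]),4))
E
```

```text
scene nutA 90 c(566.1,55.0) 34.2x30.5 ang 51.4 z [0.1048 0.1093 0.1121]
scene nutB 73 c(564.2,-85.0) 35.5x34.6 ang -45.5 z [0.1051 0.109  0.1122]
scene crate_rim 227 c(410.8,-364.8) 245.4x183.6 ang 89.9 z [0.0835 0.087  0.0906]
scene d1 574 c(657.4,244.3) 159.0x28.8 ang -5.1 z [0.0121 0.0234 0.0279]
scene d2 310 c(653.0,-248.6) 158.0x31.1 ang -6.9 z [0.0115 0.0211 0.0279]
scene wrench 460 c(392.3,352.4) 198.1x65.6 ang -13.6 z [0.0139 0.0183 0.0209]
scene stand 1182 c(670.4,-37.9) 263.8x211.8 ang -1.9 z [0.0326 0.039  0.0475]
scene damptops 461 c(658.7,-18.4) 170.0x119.5 ang 88.7 z [0.0607 0.0655 0.0699]
side nutA 132 c(565.9,48.5) 38.5x32.2 ang 43.0 z [0.1051 0.1088 0.1122]
side nutB 178 c(563.0,-92.3) 37.3x33.5 ang 35.2 z [0.1048 0.1092 0.1128]
side crate_rim 1060 c(410.4,-366.6) 243.0x182.1 ang -89.1 z [0.0842 0.0884 0.0921]
side d1 115 c(593.7,242.3) 39.6x31.5 ang 4.1 z [0.0139 0.0239 0.029 ]
side d2 724 c(650.8,-257.0) 160.4x32.4 ang -8.5 z [0.0138 0.0244 0.0301]
side wrench 379 c(391.0,341.9) 191.4x67.8 ang -12.1 z [0.0139 0.0183 0.0227]
side stand 1675 c(669.0,-42.0) 265.0x210.1 ang -1.1 z [0.0326 0.0386 0.0453]
side damptops 661 c(657.1,-23.2) 168.6x117.5 ang 88.1 z [0.0608 0.0654 0.0708]
wrist nutA 2188 c(563.9,50.8) 36.2x34.7 ang 47.0 z [0.1088 0.1102 0.1115]
wrist nutB 1572 c(562.1,-88.4) 36.1x36.0 ang -52.8 z [0.1078 0.1103 0.1116]
wrist crate_rim 575 c(462.4,-247.5) 75.6x14.7 ang -6.9 z [0.0836 0.0882 0.0904]
wrist d2 2858 c(651.6,-253.2) 159.3x33.5 ang -8.1 z [0.015  0.0254 0.0282]
wrist stand 11144 c(676.5,-20.6) 287.1x187.0 ang -11.1 z [0.0349 0.0394 0.0408]
wrist damptops 5844 c(656.3,-19.6) 167.6x116.2 ang 88.5 z [0.0611 0.0664 0.0698]
```

Emit:
{"method": "send_rows", "body": {
  "plan": [
    [[-1,-0.2,-0.1,0.2,0],[-1,-0.3,-0.2,0.3,0],[-1,-0.3,-0.2,0.3,0],[-1,-0.3,-0.2,0.3,0]]
  ]
}}

```text
t: 0.48
tool_pos: [0.5402, -0.0413, 0.2987]
orientation: [2.221, 2.216, 0.004]
force: [-0.3, -0.6, 0.2]
opening: 0.0931
gripper_force: 0.0
```

```bash
cat >> h.py <<'E'
def box(C,x0,x1,y0,y1,z0,z1): return (C[...,0]>x0)&(C[...,0]<x1)&(C[...,1]>y0)&(C[...,1]<y1)&(C[...,2]>z0)&(C[...,2]<z1)
NA=(.5,.62,0,.11,.1035,.118);NB=(.5,.62,-.14,-.03,.1035,.118)
E
python3 - <<'E'
from h import *
s=st()
im,d,K,D,E=cam("wrist");C=cloud(d,K,D,E);cv2.imwrite("pics/w1.png",im[0:400,80:480])
for b in NA,NB:
    m=clean(box(C,*b)); print(rect(C[m]),m.sum())
    # white line
    g=im.min(2).astype(float); P=C[m]; c=np.median(P,0)
    br=g[m]; w=P[br>np.percentile(br,97)]; v=w.mean(0)-P.mean(0); print("white dir",np.degrees(np.arctan2(v[1],v[0])),np.hypot(v[0],v[1]))
m=box(C,.5,.8,-.16,.13,.035,.045);print("stand",rect(C[clean(m)]))
E
```

```text
t0.48 q [-0.171 -0.05   1.56  -0.     1.627 -0.169] p [ 0.5402 -0.0413  0.2987] rv [2.221 2.216 0.004] F [-0.3 -0.6  0.2] M [-0.03 -0.   -0.03] op 0.0931 g 0.0
c(563.8,50.8) 36.6x35.1 ang 46.6 1641
white dir 89.61135074101877 0.01456151927957857
c(561.7,-88.5) 36.2x35.8 ang 36.8 1216
white dir -50.60985735328397 0.013856338740566033
stand c(562.9,-25.2) 125.0x49.0 ang 89.2
```

View pics/w1.png

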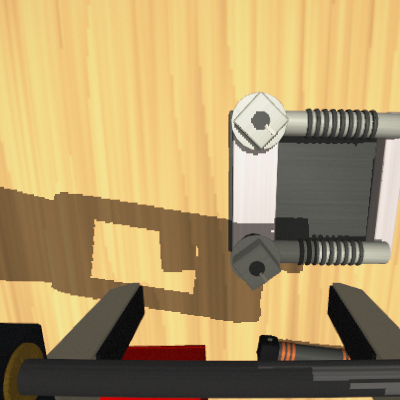

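The crop shows nut_a at (262,122) with its white line to the lower right, and nut_b at (257,262) in the shadow, also lower right. That gives run_a ≈ 0.73 and run_b ≈ 0.90. I'm going to nut_a with the closing axis at 136.6°.

Emit:
{"method": "send_rows", "body": {
  "plan": [
    [[-0.1,0.119,0.454,0,1],[-0.1,0.119,0.454,0,1],[-0.1,0.119,0.454,0,1],[-0.1,0.119,0.454,0,1],[-0.1,0.119,0.454,0,1],[-0.1,0.119,0.454,0,1],[-0.1,0.119,0.454,0,1],[-0.1,0.119,0.454,0,1],[-0.1,0.119,0.454,0,1],[-0.1,0.119,0.454,0,1]]
  ],
  "force": 15
}}

```text
t: 1.37
tool_pos: [0.5637, 0.0518, 0.2932]
orientation: [-0.808, -3.033, 0.001]
force: [-0.2, 0.3, -0.0]
opening: 0.0509
gripper_force: 0.0
```

Emit:
{"method": "send_rows", "body": {
  "plan": [
    [[-0.1,0,0,-0.4,1],[-0.1,0,0,-0.6,1],[-0.1,0,0,-0.6,1],[-0.1,0,0,-0.6,1],[-0.1,0,0,-0.6,1],[-0.1,0,0,-0.6,1],[-0.1,0,0,-0.6,1],[-0.1,0,0,-0.6,1],[-0.1,0,0,-0.6,1],[-0.1,0,0,-0.6,1]]
  ]
}}

```text
t: 2.2
tool_pos: [0.5634, 0.0515, 0.174]
orientation: [0.813, -3.033, -0.001]
force: [0.8, 0.4, -0.5]
opening: 0.051
gripper_force: 0.0
```

Emit:
{"method": "send_rows", "body": {
  "plan": [
    [[-0.1,0,0,0,0.28],[-0.1,0,0,0,0.28],[-0.1,0,0,0,0.28],[-0.1,0,0,0,0.28],[-0.1,0,0,0,0.28],[-0.1,0,0,0,0.28]]
  ]
}}

```text
t: 2.7
tool_pos: [0.5636, 0.0511, 0.175]
orientation: [1.242, -2.885, -0.001]
force: [0.7, 1.0, -0.2]
opening: 0.0511
gripper_force: 0.0
```

Run:
```python
from h import *
s=st(); M=R.from_rotvec(s["orientation"]).as_matrix(); print(M, np.degrees(np.arctan2(M[1,1],M[0,1])))
im,d,K,D,E=cam("wrist");C=cloud(d,K,D,E)
m=clean(box(C,*NA)); print(rect(C[m]),m.sum())
```

```text
t2.70 q [-0.     0.076  1.658  0.     1.408 -2.384] p [0.5636 0.0511 0.175 ] rv [ 1.242e+00 -2.885e+00 -1.000e-03] F [ 0.7  1.  -0.2] M [ 0.14 -0.04 -0.01] op 0.0511 g 0.0
[[-6.87051473e-01 -7.26608319e-01 -7.89754543e-04]
 [-7.26608590e-01  6.87051636e-01  8.58794696e-05]
 [ 4.80201414e-04  6.32846051e-04 -9.99999684e-01]] 136.6028181093829
c(562.9,51.0) 36.1x35.4 ang 46.5 3033
```

Emit:
{"method": "send_rows", "body": {
  "plan": [
    [[-0.1,-0.001,0,-0.15,0],[-0.1,-0.001,0,-0.3,0],[-0.1,-0.001,0,-0.35,0],[-0.1,-0.001,0,-0.35,0],[-0.1,-0.001,0,-0.35,0],[1,-0.001,0,-0.35,0],[1,-0.001,0,-0.35,0],[1,-0.001,0,-0.35,0],[1,-0.001,0,-0.35,0],[1,-0.001,0,-0.35,0],[1,-0.001,0,-0.35,0]]
  ],
  "force": 15
}}

```text
t: 3.67
tool_pos: [0.5638, 0.0513, 0.1067]
orientation: [-1.247, 2.882, 0.001]
force: [-5.4, 3.2, 5.9]
opening: 0.0353
gripper_force: 15.0
```

```bash
python3 -c "
from h import *
st()"
```

```text
t3.67 q [-0.000e+00  1.370e-01  1.722e+00  1.000e-03  1.282e+00 -2.388e+00] p [0.5638 0.0513 0.1067] rv [-1.247e+00  2.882e+00  1.000e-03] F [-5.4  3.2  5.9] M [ 0.63  0.71 -0.08] op 0.0353 g 15.0
```

Emit:
{"method": "send_rows", "body": {
  "plan": [
    [[1,0,0,0,-0.11],[1,0,0,0,-0.22],[1,0,0,0,-0.33],[1,0,0,0,-0.44],[1,0,0,0,-0.55],[1,0,0,0,-0.66],[1,0,0,0,-0.77],[1,0,0,0,-0.88],[1,0,0,0,-1],[1,0,0,0,-1],[1,0,0,0,-1]]
  ]
}}

```text
t: 4.58
tool_pos: [0.5637, 0.0514, 0.1067]
orientation: [0.363, 3.12, 0.001]
force: [-3.5, 3.7, 6.6]
opening: 0.036
gripper_force: 15.0
```

```bash
python3 -c "
from h import *
st()"
```

```text
t4.58 q [-0.000e+00  1.370e-01  1.722e+00  1.000e-03  1.282e+00 -1.340e+00] p [0.5637 0.0514 0.1067] rv [3.63e-01 3.12e+00 1.00e-03] F [-3.5  3.7  6.6] M [ 0.54  0.67 -0.11] op 0.0360 g 15.0
```

Emit:
{"method": "send_rows", "body": {
  "plan": [
    [[1,0,0,0,-0.11],[1,0,0,0,-0.22],[1,0,0,0,-0.33],[1,0,0,0,-0.44],[1,0,0,0,-0.55],[1,0,0,0,-0.66],[1,0,0,0,-0.77],[1,0,0,0,-0.88],[1,0,0,0,-1],[1,0,0,0,-1],[1,0,0,0,-1]]
  ]
}}

```text
t: 5.5
tool_pos: [0.5636, 0.0514, 0.1067]
orientation: [-1.874, -2.521, -0.001]
force: [-4.6, 3.6, 7.6]
opening: 0.0359
gripper_force: 15.0
```

Emit:
{"method": "send_rows", "body": {
  "plan": [
    [[1,0,0,0,-0.11],[1,0,0,0,-0.22],[1,0,0,0,-0.33],[1,0,0,0,-0.44],[1,0,0,0,-0.55],[1,0,0,0,-0.66],[1,0,0,0,-0.77],[1,0,0,0,-0.88],[1,0,0,0,-1],[1,0,0,0,-1],[1,0,0,0,-1]]
  ]
}}

```text
t: 6.42
tool_pos: [0.5637, 0.0516, 0.1067]
orientation: [-2.883, -1.246, -0.001]
force: [-3.3, 3.7, 5.8]
opening: 0.0358
gripper_force: 15.0
```

```bash
python3 -c "
from h import *
st()"
```

```text
t6.42 q [-0.000e+00  1.370e-01  1.722e+00  1.000e-03  1.282e+00  7.550e-01] p [0.5637 0.0516 0.1067] rv [-2.883e+00 -1.246e+00 -1.000e-03] F [-3.3  3.7  5.8] M [ 0.7   0.92 -0.11] op 0.0358 g 15.0
```

Emit:
{"method": "send_rows", "body": {
  "plan": [
    [[1,0,0,0,-0.05],[1,0,0,0,-0.1],[1,0,0,0,-0.13],[1,0,0,0,-0.13],[1,0,0,0,-0.13],[1,0,0,0,-0.13]]
  ]
}}

```text
t: 6.92
tool_pos: [0.5636, 0.0514, 0.1068]
orientation: [-2.961, -1.049, -0.001]
force: [-4.7, 3.1, 6.6]
opening: 0.0359
gripper_force: 15.0
```

```bash
python3 -c "
from h import *
st()"
```

```text
t6.92 q [-0.000e+00  1.370e-01  1.722e+00  1.000e-03  1.282e+00  8.890e-01] p [0.5636 0.0514 0.1068] rv [-2.961e+00 -1.049e+00 -1.000e-03] F [-4.7  3.1  6.6] M [0.52 0.96 0.23] op 0.0359 g 15.0
```

Emit:
{"method": "send_rows", "body": {
  "plan": [
    [[1,0,0,0,-0.03],[1,0,0,0,-0.05],[1,0,0,0,-0.05],[1,0,0,0,-0.05],[1,0,0,0,-0.05]]
  ]
}}

```text
t: 7.33
tool_pos: [0.5634, 0.0512, 0.1067]
orientation: [-2.987, -0.972, 0.0]
force: [-6.3, 1.7, 6.5]
opening: 0.0363
gripper_force: 15.5
```

```bash
python3 -c "
from h import *
st()"
```

```text
t7.33 q [-0.     0.137  1.722  0.     1.282  0.941] p [0.5634 0.0512 0.1067] rv [-2.987 -0.972  0.   ] F [-6.3  1.7  6.5] M [0.34 1.14 0.47] op 0.0363 g 15.5
```

Torque rose to 0.47 N m, so nut_a is down. I'm moving to nut_b.

Emit:
{"method": "send_rows", "body": {
  "plan": [
    [[-0.1,0,0,0,0.03],[-0.1,0,0,0,0.03],[-0.1,0,0,0,0.03],[-0.1,0,0,0.2,0.03],[-0.1,0,0,0.35,0.03],[-0.1,0,0,0.35,0.03],[-0.1,-0.012,-0.35,0.35,0.6],[-0.1,-0.012,-0.698,0.35,0.9],[-0.1,-0.012,-0.698,0.35,1],[-0.1,-0.012,-0.698,0.35,1],[-0.1,-0.012,-0.698,0.35,1],[-0.1,-0.012,-0.698,0.35,1],[-0.1,-0.012,-0.698,0.35,1],[-0.1,-0.012,-0.698,0.35,1],[-0.1,-0.012,-0.698,0.35,1],[-0.1,-0.012,-0.698,0.35,1],[-0.1,-0.012,-0.698,0.35,1]]
  ]
}}

```text
t: 8.75
tool_pos: [0.5613, -0.0889, 0.1756]
orientation: [2.105, 2.332, 0.0]
force: [-0.2, 0.3, -0.7]
opening: 0.051
gripper_force: 0.0
```

Emit:
{"method": "send_rows", "body": {
  "plan": [
    [[-0.1,0,0,0,0.52],[-0.1,0,0,0,0.52],[-0.1,0,0,0,0.52],[-0.1,0,0,0,0.52],[-0.1,0,0,0,0.52],[-0.1,0,0,0,0.52],[-0.1,0,0,0,0.52]]
  ]
}}

```text
t: 9.33
tool_pos: [0.5613, -0.0888, 0.1756]
orientation: [1.402, 2.811, 0.0]
force: [-0.2, 0.5, 0.6]
opening: 0.0509
gripper_force: 0.0
```

```bash
cat >> h.py <<'E'
def g():
    M=R.from_rotvec(telemetry.read_state()["orientation"]).as_matrix(); return np.degrees(np.arctan2(M[1,1],M[0,1]))
E
python3 - <<'E'
from h import *
st(); print(g())
im,d,K,D,E=cam("wrist");C=cloud(d,K,D,E)
m=clean(box(C,*NB)); print(rect(C[m]),m.sum())
m=clean(box(C,*NA)); print(rect(C[m]),m.sum())
E
```

```text
t9.33 q [-0.247  0.08   1.652 -0.     1.409 -0.893] p [ 0.5613 -0.0888  0.1756] rv [1.402 2.811 0.   ] F [-0.2  0.5  0.6] M [ 0.05 -0.05  0.01] op 0.0509 g 0.0
36.99272934352887
c(561.8,-88.2) 36.1x35.3 ang -52.6 2996
c(563.4,50.7) 36.5x35.8 ang 40.5 4310
```

Emit:
{"method": "send_rows", "body": {
  "plan": [
    [[-0.1,0.002,0.002,-0.15,0],[-0.1,0.002,0.002,-0.3,0],[-0.1,0.002,0.002,-0.35,0],[-0.1,0.002,0.002,-0.35,0],[-0.1,0.002,0.002,-0.35,0],[1,0.002,0.002,-0.35,0],[1,0.002,0.002,-0.35,0],[1,0.002,0.002,-0.35,0],[1,0.002,0.002,-0.35,0],[1,0.002,0.002,-0.35,0],[1,0.002,0.002,-0.35,0]]
  ],
  "force": 15
}}

```text
t: 10.3
tool_pos: [0.5621, -0.0886, 0.1066]
orientation: [1.397, 2.813, 0.0]
force: [-1.7, -0.5, 6.4]
opening: 0.0357
gripper_force: 15.0
```

```bash
python3 -c "
from h import *
st()"
```

```text
t10.30 q [-0.246  0.145  1.714 -0.     1.282 -0.895] p [ 0.5621 -0.0886  0.1066] rv [1.397 2.813 0.   ] F [-1.7 -0.5  6.4] M [-0.06  0.31 -0.04] op 0.0357 g 15.0
```

Emit:
{"method": "send_rows", "body": {
  "plan": [
    [[1,0,0,0,-0.11],[1,0,0,0,-0.22],[1,0,0,0,-0.33],[1,0,0,0,-0.44],[1,0,0,0,-0.55],[1,0,0,0,-0.66],[1,0,0,0,-0.77],[1,0,0,0,-0.88],[1,0,0,0,-1],[1,0,0,0,-1],[1,0,0,0,-1]]
  ]
}}

```text
t: 11.22
tool_pos: [0.5618, -0.0887, 0.1066]
orientation: [2.617, 1.736, 0.0]
force: [-3.8, -0.3, 7.1]
opening: 0.0356
gripper_force: 15.0
```

Emit:
{"method": "send_rows", "body": {
  "plan": [
    [[1,0,0,0,-0.11],[1,0,0,0,-0.22],[1,0,0,0,-0.33],[1,0,0,0,-0.44],[1,0,0,0,-0.55],[1,0,0,0,-0.66],[1,0,0,0,-0.77],[1,0,0,0,-0.88],[1,0,0,0,-1],[1,0,0,0,-1],[1,0,0,0,-1]]
  ]
}}

```text
t: 12.13
tool_pos: [0.5617, -0.0885, 0.1066]
orientation: [3.135, 0.195, 0.0]
force: [-3.2, -0.1, 7.6]
opening: 0.0358
gripper_force: 15.0
```

```bash
python3 -c "
from h import *
st()"
```

```text
t12.13 q [-0.246  0.144  1.715 -0.     1.282  1.2  ] p [ 0.5617 -0.0885  0.1066] rv [3.135 0.195 0.   ] F [-3.2 -0.1  7.6] M [ 0.06  0.89 -0.09] op 0.0358 g 15.0
```

Emit:
{"method": "send_rows", "body": {
  "plan": [
    [[1,0,0,0,-0.11],[1,0,0,0,-0.22],[1,0,0,0,-0.33],[1,0,0,0,-0.44],[1,0,0,0,-0.55],[1,0,0,0,-0.66],[1,0,0,0,-0.77],[1,0,0,0,-0.85],[1,0,0,0,-0.92],[1,0,0,0,-0.92],[1,0,0,0,-0.92]]
  ]
}}

```text
t: 13.05
tool_pos: [0.5617, -0.0883, 0.1066]
orientation: [-2.869, 1.279, -0.0]
force: [-3.7, 1.0, 8.2]
opening: 0.0359
gripper_force: 15.0
```

```bash
python3 -c "
from h import *
st()"
```

```text
t13.05 q [-0.246  0.144  1.715  0.     1.282  2.163] p [ 0.5617 -0.0883  0.1066] rv [-2.869  1.279 -0.   ] F [-3.7  1.   8.2] M [ 0.28  0.9  -0.1 ] op 0.0359 g 15.0
```

Emit:
{"method": "send_rows", "body": {
  "plan": [
    [[1,0,0,0,-0.04],[1,0,0,0,-0.06],[1,0,0,0,-0.06],[1,0,0,0,-0.06],[1,0,0,0,-0.06]]
  ]
}}

```text
t: 13.47
tool_pos: [0.5619, -0.0885, 0.1067]
orientation: [2.829, -1.367, 0.002]
force: [-2.4, -0.7, 6.7]
opening: 0.0364
gripper_force: 15.1
```

```bash
python3 -c "
from h import *
st()"
```

```text
t13.47 q [-0.246  0.144  1.714 -0.     1.282  2.225] p [ 0.5619 -0.0885  0.1067] rv [ 2.829e+00 -1.367e+00  2.000e-03] F [-2.4 -0.7  6.7] M [-0.02  0.65  0.41] op 0.0364 g 15.1
```

Emit:
{"method": "send_rows", "body": {
  "plan": [
    [[1,0,0,0,-0.03],[1,0,0,0,-0.05],[1,0,0,0,-0.05],[1,0,0,0,-0.05],[1,0,0,0,-0.05]]
  ]
}}

```text
t: 13.88
tool_pos: [0.5624, -0.089, 0.1067]
orientation: [2.792, -1.44, 0.003]
force: [-0.9, -2.3, 6.6]
opening: 0.0367
gripper_force: 15.6
```

```bash
python3 -c "
from h import *
st()"
```

```text
t13.88 q [-2.470e-01  1.450e-01  1.714e+00 -1.000e-03  1.281e+00  2.277e+00] p [ 0.5624 -0.089   0.1067] rv [ 2.792 -1.44   0.003] F [-0.9 -2.3  6.6] M [-0.41  0.22  0.55] op 0.0367 g 15.6
```

Nut_b has stopped too, at 0.55 N m. I'm lifting off and going to the wrench.

Emit:
{"method": "send_rows", "body": {
  "plan": [
    [[-0.1,0,0,0,0.08],[-0.1,0,0,0,0.08],[-0.1,0,0,0,0.08],[-0.1,0,0,0.2,0.08],[-0.1,0,0,0.35,0.08],[-0.1,0,0,0.5,0.08],[-0.1,-0.3,0.3,0.5,0.2],[-0.1,-0.96,0.8,0.5,0.5],[-0.1,-0.96,1,0.5,0.7],[-0.1,-0.96,1,0.5,0.7],[-0.1,-0.96,1,0.5,0.7],[-0.1,-0.96,1,0.5,0.7],[-0.1,-0.96,1,0.5,0.7],[-0.1,-0.96,1,0.5,0.7]]
  ]
}}

```text
t: 15.05
tool_pos: [0.3667, 0.1147, 0.2054]
orientation: [-3.121, 0.342, 0.002]
force: [-0.0, 0.1, -0.1]
opening: 0.051
gripper_force: 0.0
```

Emit:
{"method": "send_rows", "body": {
  "plan": [
    [[-0.1,0,0.9,0.1,0],[-0.1,0,0.9,0.1,0],[-0.1,0,0.9,0.1,0],[-0.1,0,0.9,0.1,0],[-0.1,0,0.9,0.1,0],[-0.1,0,0.9,0.1,0],[-0.1,0,0.9,0.1,0]]
  ]
}}

```text
t: 15.63
tool_pos: [0.3695, 0.2917, 0.2251]
orientation: [3.122, -0.344, -0.001]
force: [-0.6, -0.2, 0.4]
opening: 0.0514
gripper_force: 0.0
```

Run:
```python
from h import *
st(); print(g())
im,d,K,D,E=cam("wrist");C=cloud(d,K,D,E);cv2.imwrite("pics/w2.png",im)
m=clean(box(C,.2,.6,.2,.5,.014,.025)); print("wrench",rect(C[m]),m.sum())
P=C[m]
hsv=cv2.cvtColor(im,cv2.COLOR_BGR2HSV)
m=(hsv[...,2]<60)&box(C,.25,.58,.22,.48,-.002,.008); print("mat",rect(C[clean(m,5)]))
im,d,K,D,E=cam("scene");C=cloud(d,K,D,E)
for b in NA,NB: print(rect(C[clean(box(C,*b))]))
np.save("P.npy",P)
# handle: points with small width
c=P[:,:2].mean(0);u,s,v=np.linalg.svd(P[:,:2]-c,full_matrices=False);a=v[0]*np.sign(v[0][0]);
t=(P[:,:2]-c)@a
for lo in np.arange(-.1,.11,.02):
    q=P[(t>lo)&(t<lo+.02),:2]
    if len(q)>20: n=(q-c)@[-a[1],a[0]]; print("%.2f"%lo,np.round([n.min()*1e3,n.max()*1e3],1),len(q))
print(c,np.degrees(np.arctan2(a[1],a[0])))
```

```text
t15.63 q [ 0.56  -0.22   1.847 -0.     1.516  2.35 ] p [0.3695 0.2917 0.2251] rv [ 3.122e+00 -3.440e-01 -1.000e-03] F [-0.6 -0.2  0.4] M [ 0.06  0.09 -0.01] op 0.0514 g 0.0
-102.57318258582022
wrench c(388.8,346.3) 194.4x66.7 ang -11.9 4779
mat c(408.3,362.2) 238.5x158.9 ang -7.5
c(567.1,55.9) 35.3x32.2 ang 42.3
c(564.9,-82.8) 34.6x31.1 ang 36.9
-0.10 [-8.4 10.5] 323
-0.08 [-8.4 10.2] 334
-0.06 [-8.5 10. ] 354
-0.04 [-8.7 10. ] 371
-0.02 [-9.   9.9] 381
0.00 [-32.7  32.8] 863
0.02 [-33.2  32.9] 1032
0.04 [-33.2  33.4] 616
0.06 [-33.3  33. ] 394
[0.41280343 0.3410083 ] -11.718834671450752
```

View pics/w2.png

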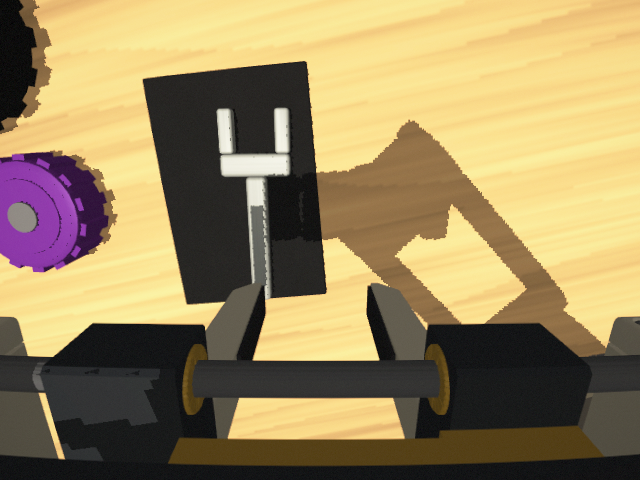

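The picture shows the wrench on the mat, with its jaws at the top (255,135) and the handle running down to (262,290). Grip point: (0.367,0.351), heading -11.8°.

Emit:
{"method": "send_rows", "body": {
  "plan": [
    [[-0.1,-0.01,0.297,0,0.013],[-0.1,-0.01,0.297,0,0.013],[-0.1,-0.01,0.297,-0.3,0.013],[-0.1,-0.01,0.297,-0.5,0.013],[-0.1,-0.01,0.297,-0.7,0.013],[-0.1,-0.01,0.297,-0.8,0.013],[-0.1,-0.01,0.297,-0.8,0.013],[-0.1,-0.01,0.297,-0.8,0.013]]
  ]
}}

```text
t: 16.4
tool_pos: [0.3665, 0.3486, 0.0642]
orientation: [3.121, -0.326, -0.006]
force: [0.5, -0.3, 1.4]
opening: 0.0511
gripper_force: 0.0
```

```bash
python3 -c "
from h import *
st();print(g())"
```

```text
t16.40 q [ 0.659  0.038  1.913 -0.     1.196  2.438] p [0.3665 0.3486 0.0642] rv [ 3.121 -0.326 -0.006] F [ 0.5 -0.3  1.4] M [ 0.07  0.11 -0.01] op 0.0511 g 0.0
-101.94122066418832
```

Emit:
{"method": "send_rows", "body": {
  "plan": [
    [[-0.1,0.004,0.01,-0.1,0],[-0.1,0.004,0.01,-0.2,0],[-0.1,0.004,0.01,-0.2,0],[-0.1,0.004,0.01,-0.2,0],[1,0.004,0.01,-0.2,0],[1,0.004,0.01,-0.2,0],[1,0.004,0.01,-0.2,0],[1,0.004,0.01,-0.2,0],[1,0.004,0.01,-0.2,0],[1,0.004,0.01,-0.2,0],[1,0.004,0.01,-0.2,0],[1,0.004,0.01,-0.2,0]]
  ],
  "force": 60
}}

```text
t: 17.4
tool_pos: [0.3686, 0.353, 0.0262]
orientation: [3.125, -0.324, 0.0]
force: [-1.7, -1.9, 6.3]
opening: 0.0196
gripper_force: 60.0
```

```bash
python3 -c "
from h import *
st();print(g())"
```

```text
t17.40 q [ 0.663  0.103  1.923 -0.     1.115  2.441] p [0.3686 0.353  0.0262] rv [ 3.125 -0.324  0.   ] F [-1.7 -1.9  6.3] M [-0.44  0.31 -0.11] op 0.0196 g 60.0
-101.82523666219723
```

Emit:
{"method": "send_rows", "body": {
  "plan": [
    [[1,0,0,0.1,0],[1,0,0,0.25,0],[1,0,0,0.4,0],[1,0,0,0.6,0],[1,0,0,0.75,0],[1,0,0,0.75,0],[1,0,0,0.75,0],[1,0,0,0.75,0]]
  ]
}}

```text
t: 18.07
tool_pos: [0.3675, 0.3524, 0.1738]
orientation: [3.123, -0.323, -0.003]
force: [0.1, 0.3, -4.1]
opening: 0.0196
gripper_force: 60.0
```

```bash
cat >> h.py <<'E'
def jaw(show=None):
    s=telemetry.read_state(); im,d,K,D,E=cam("wrist");C=cloud(d,K,D,E)
    if show: cv2.imwrite(show,im)
    p=np.array(s["tool_pos"]); h=np.radians(g()+90); ax=np.array([np.cos(h),np.sin(h)]);n=np.array([-ax[1],ax[0]])
    L=(C[...,:2]-p[:2])@ax; N=(C[...,:2]-p[:2])@n; Z=C[...,2]-p[2]
    m=(L>.02)&(L<.14)&(abs(N)<.06)&(Z>-.035)&(Z<.01)&(im.min(2)>60)
    m=clean(m,2); l,nn,z=L[m],N[m],Z[m]
    top=z>np.median(z)-.004
    P=np.c_[l,nn][top]
    print("px",m.sum(),"L rng",np.round(np.percentile(l[top],[.5,99.5])*1e3,1),"top z",np.round(np.percentile(z,[10,50,90])*1e3,1))
    for a,b in((.03,.05),(.06,.075),(.085,.1),(.1,.115)):
        q=nn[top&(l>a)&(l<b)]; zz=z[top&(l>a)&(l<b)]
        if len(q)>5: print(a,b,"N",np.round(np.percentile(q,[1,99])*1e3,1),"z %.1f"%(np.median(zz)*1e3))
    return C,im
E
python3 -c "
from h import *
st();print(g());jaw('pics/w3.png')"
```

```text
t18.07 q [ 0.664 -0.076  1.813  0.     1.408  2.441] p [0.3675 0.3524 0.1738] rv [ 3.123e+00 -3.230e-01 -3.000e-03] F [ 0.1  0.3 -4.1] M [ 0.07  0.2  -0.01] op 0.0196 g 60.0
-101.81656123986085
px 17923 L rng [ 23.1 118. ] top z [-9.1 -7.5 -6.5]
0.03 0.05 N [-10.3   8.5] z -7.1
0.06 0.075 N [-33.7  31.2] z -7.1
0.085 0.1 N [-34.4  31.8] z -7.6
0.1 0.115 N [-34.5  31.7] z -7.7
```

View pics/w3.png

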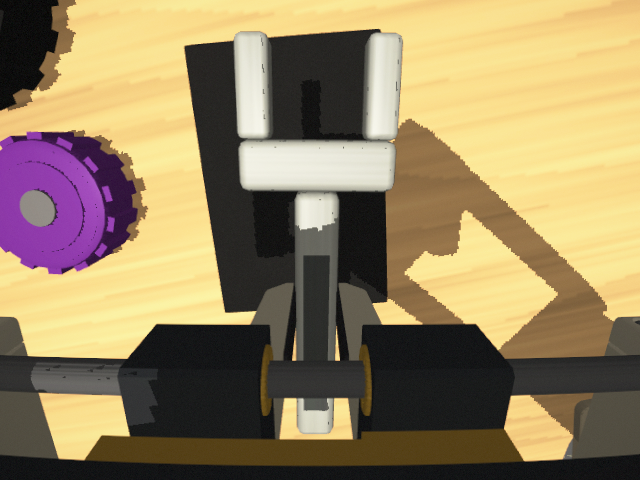

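The wrench is held level. The jaws are at the top, with tips at (253,35) and (385,35). I'm carrying it over nut_a at heading 40°.

Emit:
{"method": "send_rows", "body": {
  "plan": [
    [[1,0.05,-0.1,0.05,0.1],[1,0.1,-0.3,0.05,0.2],[1,0.2,-0.5,0.05,0.3],[1,0.4,-0.7,0.05,0.4],[1,0.5,-0.9,0.05,0.5],[1,0.598,-0.9,0.05,0.6],[1,0.598,-0.9,0.05,0.7],[1,0.598,-0.9,0.05,0.8],[1,0.598,-0.9,0.05,0.863],[1,0.598,-0.9,0.05,0.863],[1,0.598,-0.9,0.05,0.863]]
  ]
}}

```text
t: 19.03
tool_pos: [0.4867, 0.1726, 0.1833]
orientation: [-2.953, -1.07, 0.006]
force: [0.0, 0.7, -4.4]
opening: 0.0195
gripper_force: 60.0
```

Emit:
{"method": "send_rows", "body": {
  "plan": [
    [[1,0,-0.2,0,0],[1,0,-0.4,0,0],[1,0,-0.6,0,0],[1,0,-0.8,0,0],[1,0,-0.92,0,0],[1,0,-0.92,0,0],[1,0,-0.92,0,0],[1,0,-0.92,0,0],[1,0,-0.92,0,0]]
  ]
}}

```text
t: 19.78
tool_pos: [0.4877, -0.0099, 0.1852]
orientation: [-2.952, -1.074, 0.001]
force: [0.3, 0.0, -4.2]
opening: 0.0191
gripper_force: 60.0
```

Run:
```python
from h import *
st();print(g());C,im=jaw('pics/w4.png')
m=box(C,.53,.6,.02,.09,.1035,.1135)
print(rect(C[clean(m)]))
```

```text
t19.78 q [-0.126 -0.147  1.857  0.     1.433  0.747] p [ 0.4877 -0.0099  0.1852] rv [-2.952e+00 -1.074e+00  1.000e-03] F [ 0.3  0.  -4.2] M [0.   0.11 0.04] op 0.0191 g 60.0
-50.02506513098064
px 18010 L rng [ 23.1 117.6] top z [-8.9 -7.4 -6.3]
0.03 0.05 N [-10.3   8.8] z -7.0
0.06 0.075 N [-33.6  31.3] z -7.0
0.085 0.1 N [-34.3  31.9] z -7.4
0.1 0.115 N [-34.5  31.8] z -7.5
c(563.5,50.8) 35.7x35.3 ang -49.9
```

View pics/w4.png

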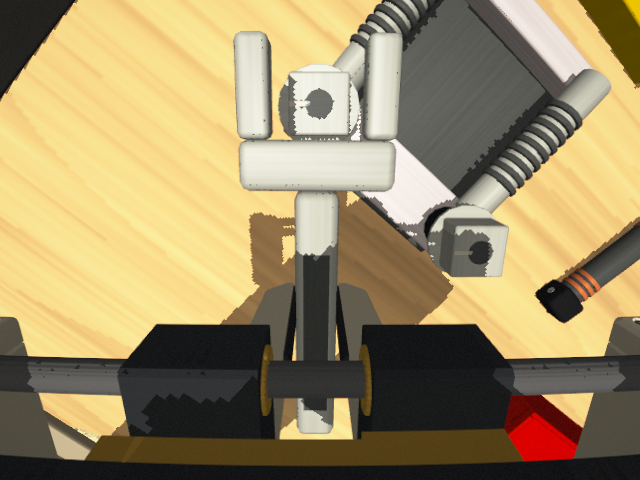

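The nut at (318,103) is between the jaws and aligned (40.1°). I'm lowering the wrench.

Emit:
{"method": "send_rows", "body": {
  "plan": [
    [[1,0,0,0,0],[1,0,0,-0.1,0],[1,0,0,-0.2,0],[1,0,0,-0.25,0],[1,0,0,-0.3,0],[1,0,0,-0.3,0],[1,0,0,-0.3,0],[1,0,0,-0.3,0]]
  ]
}}

```text
t: 20.5
tool_pos: [0.4887, -0.0109, 0.1266]
orientation: [2.952, 1.074, 0.002]
force: [-0.8, 0.4, -3.8]
opening: 0.0193
gripper_force: 60.0
```

```bash
python3 -c "
from h import *
st();print(g())"
```

```text
t20.50 q [-0.127 -0.094  1.918  0.     1.316  0.746] p [ 0.4887 -0.0109  0.1266] rv [2.952e+00 1.074e+00 2.000e-03] F [-0.8  0.4 -3.8] M [-0.05  0.12 -0.05] op 0.0193 g 60.0
-50.026645886422614
```

Emit:
{"method": "send_rows", "body": {
  "plan": [
    [[1,-0.006,-0.003,-0.03,0],[1,-0.006,-0.003,-0.06,0],[1,-0.006,-0.003,-0.09,0],[1,-0.006,-0.003,-0.093,0],[1,-0.006,-0.003,-0.093,0],[1,-0.006,-0.003,-0.093,0]]
  ]
}}

```text
t: 21.0
tool_pos: [0.4867, -0.0116, 0.107]
orientation: [-2.952, -1.073, 0.0]
force: [-0.4, 0.3, -3.6]
opening: 0.0195
gripper_force: 60.0
```

Run:
```python
from h import *
s=st();print(g())
# arc rows for turning about nut
def arc(N,p,g0,angs):
    N=np.array(N);p=np.array(p)
    for a in angs:
        r=R.from_euler('z',a,degrees=True).as_matrix()[:2,:2]
        q=N+r@(p-N)-p; print(a,"[1, %.3f, %.3f, 0, %.3f],"%(q[0]/.2,q[1]/.2,a/60))
arc((.5636,.0512),s["tool_pos"][:2],g(),range(-4,-53,-4))
```

```text
t21.00 q [-0.129 -0.075  1.939 -0.     1.278  0.744] p [ 0.4867 -0.0116  0.107 ] rv [-2.952 -1.073  0.   ] F [-0.4  0.3 -3.6] M [-0.03  0.11 -0.03] op 0.0195 g 60.0
-50.04496026271244
-4 [1, -0.021, 0.028, 0, -0.067],
-8 [1, -0.040, 0.057, 0, -0.133],
-12 [1, -0.057, 0.087, 0, -0.200],
-16 [1, -0.072, 0.118, 0, -0.267],
-20 [1, -0.084, 0.150, 0, -0.333],
-24 [1, -0.095, 0.183, 0, -0.400],
-28 [1, -0.102, 0.217, 0, -0.467],
-32 [1, -0.108, 0.251, 0, -0.533],
-36 [1, -0.111, 0.286, 0, -0.600],
-40 [1, -0.112, 0.321, 0, -0.667],
-44 [1, -0.110, 0.355, 0, -0.733],
-48 [1, -0.106, 0.390, 0, -0.800],
-52 [1, -0.100, 0.424, 0, -0.867],
```

Emit:
{"method": "send_rows", "body": {
  "plan": [
    [[1,-0.021,0.028,0,-0.067],[1,-0.04,0.057,0,-0.133],[1,-0.057,0.087,0,-0.2],[1,-0.072,0.118,0,-0.267],[1,-0.084,0.15,0,-0.333],[1,-0.084,0.15,0,-0.333],[1,-0.084,0.15,0,-0.333]]
  ]
}}

```text
t: 21.58
tool_pos: [0.4706, 0.0178, 0.1076]
orientation: [3.092, 0.547, 0.002]
force: [2.5, -5.0, -3.8]
opening: 0.0192
gripper_force: 60.0
```

Run:
```python
from h import *
s=st();print(g()); C,im=jaw(); m=clean(box(C,.53,.6,.02,.09,.104,.1135)); print(rect(C[m]))
```

```text
t21.58 q [-0.07  -0.123  1.982 -0.002  1.281  1.151] p [0.4706 0.0178 0.1076] rv [3.092e+00 5.470e-01 2.000e-03] F [ 2.5 -5.  -3.8] M [-0.76 -0.28  0.22] op 0.0192 g 60.0
-69.94954447851404
px 27993 L rng [ 24.7 117.7] top z [-8.8 -6.9  3. ]
0.03 0.05 N [-10.1   8.9] z -7.0
0.06 0.075 N [-33.1  31.7] z -7.1
0.085 0.1 N [-33.2  32.1] z 2.1
0.1 0.115 N [-33.2  32. ] z 1.9
c(563.6,50.8) 36.1x35.6 ang -61.3
```

Emit:
{"method": "send_rows", "body": {
  "plan": [
    [[1,-0.011,0.033,0,-0.067],[1,-0.018,0.067,0,-0.133],[1,-0.024,0.101,0,-0.2],[1,-0.027,0.136,0,-0.267],[1,-0.028,0.171,0,-0.333],[1,-0.026,0.205,0,-0.4],[1,-0.024,0.222,0,-0.433],[1,-0.024,0.222,0,-0.433],[1,-0.024,0.222,0,-0.433]]
  ]
}}

```text
t: 22.38
tool_pos: [0.4653, 0.0619, 0.1071]
orientation: [3.135, -0.162, 0.0]
force: [-0.2, -5.3, -2.9]
opening: 0.0195
gripper_force: 60.0
```

```bash
cat >> h.py <<'E'
def arc(N,angs):
    s=telemetry.read_state(); N=np.array(N);p=np.array(s["tool_pos"])[:2]
    for a in angs:
        r=R.from_euler('z',a,degrees=True).as_matrix()[:2,:2]
        q=N+r@(p-N)-p; print(a,"[1, %.3f, %.3f, 0, %.3f],"%(q[0]/.2,q[1]/.2,a/60))
E
python3 - <<'E'
from h import *
s=st();print(g()); C,im=jaw(); m=clean(box(C,.53,.6,.02,.09,.104,.1135)); print(rect(C[m]))
arc((.5636,.0512),(-2,-4,-6,-8,8))
E
```

```text
t22.38 q [ 0.024 -0.126  1.985 -0.002  1.282  1.699] p [0.4653 0.0619 0.1071] rv [ 3.135 -0.162  0.   ] F [-0.2 -5.3 -2.9] M [-1.02  0.16  0.21] op 0.0195 g 60.0
-95.93253965095597
px 28079 L rng [ 24.8 117.7] top z [-8.5 -6.6  3.4]
0.03 0.05 N [-10.1   8.8] z -6.9
0.06 0.075 N [-33.2  31.7] z -6.8
0.085 0.1 N [-33.2  32.1] z 2.5
0.1 0.115 N [-33.2  32. ] z 2.4
c(563.5,51.0) 36.1x35.8 ang -87.2
-2 [1, 0.002, 0.017, 0, -0.033],
-4 [1, 0.005, 0.034, 0, -0.067],
-6 [1, 0.008, 0.051, 0, -0.100],
-8 [1, 0.012, 0.068, 0, -0.133],
8 [1, -0.003, -0.069, 0, 0.133],
```

Emit:
{"method": "send_rows", "body": {
  "plan": [
    [[1,0.002,0.017,0,-0.033],[1,0.005,0.034,0,-0.067],[1,0.005,0.034,0,-0.067],[1,0.005,0.034,0,-0.067]]
  ]
}}

```text
t: 22.77
tool_pos: [0.4662, 0.0686, 0.1071]
orientation: [3.128, -0.272, -0.0]
force: [0.3, -6.8, -3.9]
opening: 0.019
gripper_force: 60.0
```

Run:
```python
from h import *
s=st();print(g())
```

```text
t22.77 q [ 0.039 -0.12   1.98  -0.002  1.282  1.784] p [0.4662 0.0686 0.1071] rv [ 3.128 -0.272 -0.   ] F [ 0.3 -6.8 -3.9] M [-0.99  0.11  0.27] op 0.0190 g 60.0
-99.95840791730879
```

Emit:
{"method": "send_rows", "body": {
  "plan": [
    [[1,0.003,0.017,0,-0.033],[1,0.003,0.017,0,-0.033],[1,0.003,0.017,0,-0.033]]
  ]
}}

```text
t: 23.02
tool_pos: [0.4668, 0.0711, 0.1071]
orientation: [3.121, -0.326, -0.0]
force: [-1.1, -10.8, -4.6]
opening: 0.0192
gripper_force: 60.2
```

Run:
```python
from h import *
s=st();print(g()); C,im=jaw(); m=clean(box(C,.53,.6,.02,.09,.104,.1135)); print(rect(C[m]))
```

```text
t23.02 q [ 0.045 -0.117  1.977 -0.004  1.282  1.825] p [0.4668 0.0711 0.1071] rv [ 3.121 -0.326 -0.   ] F [ -1.1 -10.8  -4.6] M [-1.83  0.12  0.47] op 0.0192 g 60.2
-101.92731607475834
px 28038 L rng [ 24.8 117.8] top z [-8.4 -6.5  3.6]
0.03 0.05 N [-9.6  9.3] z -6.8
0.06 0.075 N [-32.3  32.5] z -6.7
0.085 0.1 N [-31.9  33.3] z 2.6
0.1 0.115 N [-31.9  33.3] z 2.4
c(563.5,51.0) 36.2x35.8 ang 88.2
```

Emit:
{"method": "send_rows", "body": {
  "plan": [
    [[1,0.003,0.017,0,-0.033],[1,0.003,0.017,0,-0.033],[1,0.003,0.017,0,-0.033]]
  ]
}}

```text
t: 23.32
tool_pos: [0.4674, 0.0736, 0.107]
orientation: [3.113, -0.38, 0.0]
force: [-0.6, -15.5, -3.0]
opening: 0.0194
gripper_force: 60.6
```

Run:
```python
from h import *
s=st();print(g()); C,im=jaw(); m=clean(box(C,.53,.6,.02,.09,.104,.1135)); print(rect(C[m]))
m=clean(box(C,*NB));print(m.sum(),rect(C[m]))
arc((.5636,.0512),(3,6,9,11))
```

```text
t23.32 q [ 0.052 -0.113  1.974 -0.006  1.281  1.867] p [0.4674 0.0736 0.107 ] rv [ 3.113 -0.38   0.   ] F [ -0.6 -15.5  -3. ] M [-2.71  0.16  0.71] op 0.0194 g 60.6
-103.90450605690356
px 28010 L rng [ 24.8 117.9] top z [-8.4 -6.5  3.6]
0.03 0.05 N [-9.2  9.7] z -6.8
0.06 0.075 N [-31.7  33. ] z -6.7
0.085 0.1 N [-31.1  34.2] z 2.6
0.1 0.115 N [-30.9  34.3] z 2.4
c(563.4,51.0) 36.0x35.6 ang 87.4
1559 c(557.5,-75.9) 28.1x13.4 ang 42.6
3 [1, -0.005, -0.025, 0, 0.050],
6 [1, -0.009, -0.051, 0, 0.100],
9 [1, -0.012, -0.077, 0, 0.150],
11 [1, -0.013, -0.094, 0, 0.183],
```

Torque now climbs steadily past 2 N m, so nut_a is fully tight. I'm backing off to mid-play and lifting.

Emit:
{"method": "send_rows", "body": {
  "plan": [
    [[1,-0.005,-0.025,0,0.05],[1,-0.009,-0.051,0,0.1],[1,-0.012,-0.08,0,0.155],[1,-0.012,-0.08,0,0.155],[1,-0.012,-0.08,0,0.155]]
  ]
}}

```text
t: 23.78
tool_pos: [0.465, 0.0604, 0.1071]
orientation: [-3.139, 0.131, -0.0]
force: [0.0, -0.2, -2.7]
opening: 0.0191
gripper_force: 60.0
```

Run:
```python
from h import *
s=st();print(g())
```

```text
t23.78 q [ 0.019 -0.127  1.987  0.     1.282  1.674] p [0.465  0.0604 0.1071] rv [-3.139  0.131 -0.   ] F [ 0.  -0.2 -2.7] M [ 0.02  0.15 -0.07] op 0.0191 g 60.0
-94.78725103879968
```

Emit:
{"method": "send_rows", "body": {
  "plan": [
    [[1,0,0,0.05,0],[1,0,0,0.1,0],[1,0,0,0.2,0],[1,0,0,0.3,0],[1,0,0,0.4,0],[1,0,0,0.4,0],[1,0,0,0.4,0]]
  ]
}}

```text
t: 24.37
tool_pos: [0.4663, 0.0607, 0.189]
orientation: [-3.139, 0.128, -0.006]
force: [0.2, -0.3, -4.4]
opening: 0.0194
gripper_force: 60.0
```

Run:
```python
from h import *
s=st();print(g()); C,im=jaw("pics/w5.png"); m=clean(box(C,*NA)); print(rect(C[m]),m.sum())
m=clean(box(C,*NB));print(m.sum(),rect(C[m]))
```

```text
t24.37 q [ 0.02  -0.206  1.901  0.     1.442  1.673] p [0.4663 0.0607 0.189 ] rv [-3.139  0.128 -0.006] F [ 0.2 -0.3 -4.4] M [0.11 0.16 0.04] op 0.0194 g 60.0
-94.68728388431435
px 17881 L rng [ 22.8 117.9] top z [-8.6 -7.  -6. ]
0.03 0.05 N [-10.4   8.5] z -6.8
0.06 0.075 N [-33.6  31.3] z -6.7
0.085 0.1 N [-34.4  31.9] z -7.0
0.1 0.115 N [-34.5  31.8] z -7.1
c(563.2,50.9) 35.7x35.6 ang 89.7 3688
3671 c(562.0,-88.3) 36.7x36.2 ang -50.1
```

Nut_a now reads -0.3°, which is the expected end angle. Nut_b reads 39.9°, so it is down but not yet clamped. I'm moving to nut_b.

Emit:
{"method": "send_rows", "body": {
  "plan": [
    [[1,0,-0.1,0,0.1],[1,0,-0.3,0,0.2],[1,0,-0.5,0,0.3],[1,0,-0.7,0,0.4],[1,0,-0.9,0,0.5],[1,0.05,-1,0,0.6],[1,0.09,-1,0,0.7],[1,0.09,-1,0,0.745],[1,0.09,-1,0,0.745],[1,0.09,-1,0,0.745]]
  ]
}}

```text
t: 25.25
tool_pos: [0.4821, -0.1392, 0.1853]
orientation: [-2.951, -1.071, 0.003]
force: [0.1, 0.3, -3.3]
opening: 0.0192
gripper_force: 60.0
```

Emit:
{"method": "send_rows", "body": {
  "plan": [
    [[1,0,-0.06,0,0],[1,0,-0.06,0,0],[1,0,-0.06,-0.1,0],[1,0,-0.06,-0.2,0],[1,0,-0.06,-0.3,0],[1,0,-0.06,-0.3,0],[1,0,-0.06,-0.3,0]]
  ]
}}

```text
t: 25.83
tool_pos: [0.4823, -0.1514, 0.1264]
orientation: [-2.951, -1.074, 0.002]
force: [0.6, -0.7, -3.9]
opening: 0.0195
gripper_force: 60.0
```

Run:
```python
from h import *
s=st();print(g()); C,im=jaw("pics/w5.png"); m=clean(box(C,.53,.6,-.12,-.05,.107,.1135)); print(rect(C[m]),m.sum())
```

```text
t25.83 q [-0.405 -0.044  1.871 -0.     1.316  0.468] p [ 0.4823 -0.1514  0.1264] rv [-2.951e+00 -1.074e+00  2.000e-03] F [ 0.6 -0.7 -3.9] M [-0.15  0.05 -0.05] op 0.0195 g 60.0
-50.02401969775212
px 25245 L rng [ 23.1 117.7] top z [-16.5  -8.1  -6.7]
0.03 0.05 N [-10.4   8.4] z -7.2
0.06 0.075 N [-33.8  31.2] z -7.3
0.085 0.1 N [-34.6  31.7] z -7.8
0.1 0.115 N [-34.8  31.5] z -7.9
c(561.8,-89.5) 36.1x36.0 ang -50.4 7339
```

View pics/w5.png

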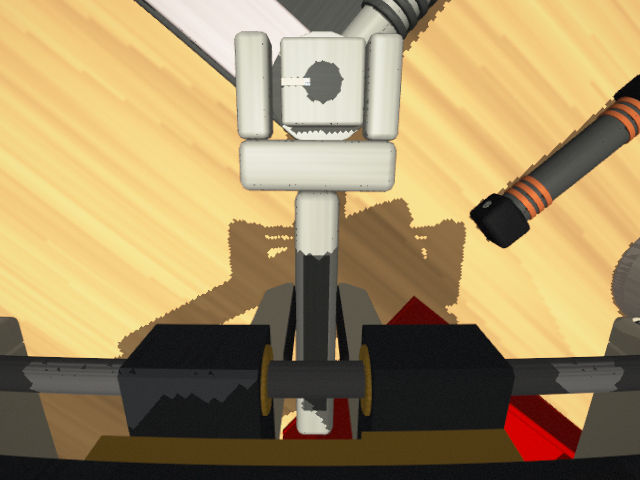

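The nut (322,82) sits slightly right of mid-jaw, so I'm shifting x by +2.7 mm and lowering.

Emit:
{"method": "send_rows", "body": {
  "plan": [
    [[1,0.0135,-0.001,0,0],[1,0.0135,-0.001,0,0],[1,0.0135,-0.001,-0.03,0],[1,0.0135,-0.001,-0.06,0],[1,0.0135,-0.001,-0.09,0],[1,0.0135,-0.001,-0.095,0],[1,0.0135,-0.001,-0.095,0],[1,0.0135,-0.001,-0.095,0]]
  ]
}}

```text
t: 26.55
tool_pos: [0.4855, -0.1517, 0.1078]
orientation: [-2.951, -1.075, 0.001]
force: [-0.4, 0.8, -3.5]
opening: 0.0194
gripper_force: 60.0
```

Run:
```python
from h import *
s=st();print(g()); arc((.5617,-.0886),range(-4,-53,-4))
```

```text
t26.55 q [-0.404 -0.015  1.879  0.     1.278  0.469] p [ 0.4855 -0.1517  0.1078] rv [-2.951e+00 -1.075e+00  1.000e-03] F [-0.4  0.8 -3.5] M [-0.04  0.13 -0.02] op 0.0194 g 60.0
-49.980124226610094
-4 [1, -0.021, 0.027, 0, -0.067],
-8 [1, -0.040, 0.056, 0, -0.133],
-12 [1, -0.057, 0.086, 0, -0.200],
-16 [1, -0.072, 0.117, 0, -0.267],
-20 [1, -0.085, 0.149, 0, -0.333],
-24 [1, -0.095, 0.182, 0, -0.400],
-28 [1, -0.103, 0.216, 0, -0.467],
-32 [1, -0.109, 0.250, 0, -0.533],
-36 [1, -0.113, 0.284, 0, -0.600],
-40 [1, -0.114, 0.319, 0, -0.667],
-44 [1, -0.112, 0.353, 0, -0.733],
-48 [1, -0.108, 0.388, 0, -0.800],
-52 [1, -0.102, 0.422, 0, -0.867],
```

Emit:
{"method": "send_rows", "body": {
  "plan": [
    [[1,-0.021,0.027,0,-0.067],[1,-0.04,0.056,0,-0.133],[1,-0.057,0.086,0,-0.2],[1,-0.072,0.117,0,-0.267],[1,-0.085,0.149,0,-0.333],[1,-0.095,0.182,0,-0.4],[1,-0.103,0.216,0,-0.467],[1,-0.103,0.216,0,-0.467]]
  ]
}}

```text
t: 27.22
tool_pos: [0.4653, -0.1088, 0.1085]
orientation: [3.123, 0.324, 0.001]
force: [-0.4, -5.4, -4.4]
opening: 0.0196
gripper_force: 60.0
```

Run:
```python
from h import *
s=st();print(g())
```

```text
t27.22 q [-3.360e-01 -1.050e-01  1.963e+00 -1.000e-03  1.281e+00  1.028e+00] p [ 0.4653 -0.1088  0.1085] rv [3.123e+00 3.240e-01 1.000e-03] F [-0.4 -5.4 -4.4] M [-0.98  0.18  0.29] op 0.0196 g 60.0
-78.15143630305535
```

Emit:
{"method": "send_rows", "body": {
  "plan": [
    [[1,-0.006,0.034,0,-0.067],[1,-0.01,0.068,0,-0.133],[1,-0.011,0.103,0,-0.2],[1,-0.009,0.137,0,-0.267],[1,-0.005,0.172,0,-0.333],[1,-0.003,0.189,0,-0.367],[1,-0.003,0.189,0,-0.367],[1,-0.003,0.189,0,-0.367]]
  ]
}}

```text
t: 27.88
tool_pos: [0.4645, -0.0717, 0.1083]
orientation: [3.128, -0.27, 0.0]
force: [-1.4, -5.2, -3.7]
opening: 0.0195
gripper_force: 60.0
```

Run:
```python
from h import *
s=st();print(g()); C,im=jaw(); m=clean(box(C,.53,.6,-.12,-.05,.107,.1135)); print(rect(C[m]),m.sum())
arc((.5617,-.0886),(-2,-4,8))
```

```text
t27.88 q [-0.261 -0.126  1.983 -0.002  1.284  1.482] p [ 0.4645 -0.0717  0.1083] rv [ 3.128 -0.27   0.   ] F [-1.4 -5.2 -3.7] M [-0.92  0.32  0.28] op 0.0195 g 60.0
-99.86005501972704
px 27899 L rng [ 24.4 117.8] top z [-8.8 -6.8  2.3]
0.03 0.05 N [-10.    8.9] z -7.0
0.06 0.075 N [-32.9  31.9] z -7.0
0.085 0.1 N [-32.8  32.5] z 1.4
0.1 0.115 N [-32.8  32.4] z 1.1
c(561.6,-89.0) 36.0x35.7 ang 89.0 9065
-2 [1, 0.003, 0.017, 0, -0.033],
-4 [1, 0.007, 0.034, 0, -0.067],
8 [1, -0.007, -0.068, 0, 0.133],
```

Nut_b is at about -1° while the torque is still about 0.8 N m. I'm pushing on to the hard stop.

Emit:
{"method": "send_rows", "body": {
  "plan": [
    [[1,0.003,0.017,0,-0.033],[1,0.003,0.017,0,-0.033],[1,0.003,0.017,0,-0.033]]
  ]
}}

```text
t: 28.18
tool_pos: [0.4651, -0.0692, 0.1083]
orientation: [3.122, -0.324, 0.0]
force: [-0.8, -9.4, -4.5]
opening: 0.0192
gripper_force: 60.3
```

Emit:
{"method": "send_rows", "body": {
  "plan": [
    [[1,0.003,0.017,0,-0.033],[1,0.003,0.017,0,-0.033],[1,0.003,0.017,0,-0.033]]
  ]
}}

```text
t: 28.43
tool_pos: [0.4658, -0.0667, 0.1084]
orientation: [3.114, -0.377, 0.001]
force: [-1.4, -13.6, -4.8]
opening: 0.0194
gripper_force: 60.6
```

Run:
```python
from h import *
s=st();print(g()); C,im=jaw(); m=clean(box(C,.53,.6,-.12,-.05,.107,.1135)); print(rect(C[m]),m.sum())
```

```text
t28.43 q [-0.248 -0.125  1.982 -0.005  1.283  1.566] p [ 0.4658 -0.0667  0.1084] rv [ 3.114e+00 -3.770e-01  1.000e-03] F [ -1.4 -13.6  -4.8] M [-2.51  0.49  0.75] op 0.0194 g 60.6
-103.8147848884717
px 27746 L rng [ 24.6 117.8] top z [-8.9 -6.9  2.1]
0.03 0.05 N [-9.2  9.7] z -7.1
0.06 0.075 N [-31.6  33.2] z -7.1
0.085 0.1 N [-31.   34.2] z 1.2
0.1 0.115 N [-30.7  34.5] z 1.0
c(561.6,-89.1) 36.0x35.7 ang 87.3 9033
```

Nut_b is at its hard stop too (above 2 N m). I'm backing off, lifting, and taking the wrench back to the mat.

Emit:
{"method": "send_rows", "body": {
  "plan": [
    [[1,-0.003,-0.034,0,0.067],[1,-0.009,-0.068,0,0.133],[1,-0.01,-0.078,0,0.155],[1,-0.01,-0.078,0,0.155],[1,-0.01,-0.078,0,0.155],[1,-0.01,-0.078,0.05,0.155],[1,-0.01,-0.078,0.15,0.155],[1,-0.01,-0.078,0.25,0.155],[1,-0.01,-0.078,0.4,0.155],[1,-0.01,-0.078,0.4,0.155],[1,-0.01,-0.078,0.4,0.155]]
  ]
}}

```text
t: 29.4
tool_pos: [0.4654, -0.0798, 0.1906]
orientation: [3.138, -0.128, 0.008]
force: [0.5, 0.3, -4.5]
opening: 0.0192
gripper_force: 60.0
```

Run:
```python
from h import *
s=st();print(g()); C,im=jaw(); m=clean(box(C,*NB)); print(rect(C[m]),m.sum()); m=clean(box(C,*NA)); print(rect(C[m]),m.sum())
```

```text
t29.40 q [-0.279 -0.203  1.895  0.     1.443  1.374] p [ 0.4654 -0.0798  0.1906] rv [ 3.138 -0.128  0.008] F [ 0.5  0.3 -4.5] M [0.04 0.15 0.01] op 0.0192 g 60.0
-94.66563029151983
px 18024 L rng [ 22.9 118. ] top z [-8.5 -6.9 -6. ]
0.03 0.05 N [-10.4   8.5] z -6.8
0.06 0.075 N [-33.7  31.2] z -6.7
0.085 0.1 N [-34.3  31.9] z -6.9
0.1 0.115 N [-34.4  31.8] z -7.0
c(561.5,-89.0) 35.8x35.6 ang -90.0 3618
c(563.0,50.3) 37.0x35.5 ang -89.6 3411
```

Emit:
{"method": "send_rows", "body": {
  "plan": [
    [[1,-0.05,0.15,0,0],[1,-0.1,0.3,0,0],[1,-0.2,0.5,0,0],[1,-0.335,0.7,0,-0.047],[1,-0.335,0.9,0,-0.047],[1,-0.335,1,0,-0.047],[1,-0.335,1,0,-0.047]]
  ]
}}

```text
t: 30.03
tool_pos: [0.3946, 0.1246, 0.1862]
orientation: [-3.134, 0.199, 0.004]
force: [0.6, -0.0, -3.9]
opening: 0.0198
gripper_force: 60.0
```

Emit:
{"method": "send_rows", "body": {
  "plan": [
    [[1,0,0.2,0,0],[1,0,0.4,0,0],[1,0,0.6,0,0],[1,0,0.8,0,0],[1,0,1,0,0],[1,0,1,0,0],[1,0,1,0,0],[1,0,1,0,0]]
  ]
}}

```text
t: 30.7
tool_pos: [0.3959, 0.3195, 0.1861]
orientation: [3.132, -0.204, -0.004]
force: [0.4, -0.3, -4.9]
opening: 0.0192
gripper_force: 60.0
```

Run:
```python
from h import *
s=st();print(g()); im,d,K,D,E=cam("wrist");C=cloud(d,K,D,E)
hsv=cv2.cvtColor(im,cv2.COLOR_BGR2HSV)
m=(hsv[...,2]<60)&box(C,.25,.58,.22,.48,-.002,.008); print("mat",rect(C[clean(m,5)]))
```

```text
t30.70 q [ 5.790e-01 -8.600e-02  1.799e+00 -1.000e-03  1.432e+00  2.280e+00] p [0.3959 0.3195 0.1861] rv [ 3.132 -0.204 -0.004] F [ 0.4 -0.3 -4.9] M [ 0.03  0.16 -0.01] op 0.0192 g 60.0
-97.44907579596573
mat c(414.1,388.4) 233.2x105.3 ang -7.5
```

Emit:
{"method": "send_rows", "body": {
  "plan": [
    [[1,0.012,0.1,0,0],[1,0.012,0.22,0,0],[1,0.012,0.22,0,0],[1,0.012,0.22,-0.2,0],[1,0.012,0.22,-0.4,0],[1,0.012,0.22,-0.55,0],[1,0.012,0.22,-0.68,0],[1,0.012,0.22,-0.75,0],[1,0.012,0.22,-0.75,0],[1,0.012,0.22,-0.75,0],[1,0.012,0.22,-0.75,0]]
  ]
}}

```text
t: 31.67
tool_pos: [0.4003, 0.3643, 0.0396]
orientation: [-3.133, 0.207, -0.003]
force: [-0.1, 0.4, -3.6]
opening: 0.0194
gripper_force: 60.0
```

Run:
```python
from h import *
s=st();print(g())
```

```text
t31.67 q [ 0.644  0.158  1.834 -0.     1.147  2.346] p [0.4003 0.3643 0.0396] rv [-3.133e+00  2.070e-01 -3.000e-03] F [-0.1  0.4 -3.6] M [ 0.07  0.12 -0.01] op 0.0194 g 60.0
-97.5620154800485
```

Emit:
{"method": "send_rows", "body": {
  "plan": [
    [[1,-0.008,-0.004,-0.03,0],[1,-0.008,-0.004,-0.065,0],[1,-0.008,-0.004,-0.065,0],[1,-0.008,-0.004,-0.065,0],[-0.1,-0.008,-0.004,-0.065,0],[-0.1,-0.008,-0.004,-0.065,0],[-0.1,-0.008,-0.004,-0.065,0],[-0.1,-0.008,-0.004,-0.065,0],[-0.1,-0.008,-0.004,0.1,0],[-0.1,-0.008,-0.004,0.3,0],[-0.1,-0.008,-0.004,0.5,0],[-0.1,-0.008,-0.004,0.7,0],[-0.1,-0.008,-0.004,0.9,0],[-0.1,-0.008,-0.004,0.9,0],[-0.1,-0.008,-0.004,0.9,0]]
  ]
}}

```text
t: 32.92
tool_pos: [0.3993, 0.365, 0.2221]
orientation: [-3.13, 0.205, -0.009]
force: [-0.4, 0.0, -1.3]
opening: 0.0511
gripper_force: 0.0
```

Emit:
{"method": "send_rows", "body": {
  "plan": [
    [[-0.1,0.2,-0.2,0,0.05],[-0.1,0.4,-0.4,0,0.05],[-0.1,0.6,-0.6,0,0.05],[-0.1,0.8,-0.6,0,0.05],[-0.1,1,-0.6,0,0.05],[-0.1,1,-0.6,0,0.05],[-0.1,1,-0.6,0,0.05],[-0.1,1,-0.6,0,0.05]]
  ]
}}

```text
t: 33.58
tool_pos: [0.5976, 0.2422, 0.2143]
orientation: [3.137, -0.127, -0.008]
force: [-0.9, 0.6, 0.0]
opening: 0.0511
gripper_force: 0.0
```

Run:
```python
from h import *
s=st();print(g())
for n in("scene","side","wrist"):
    im,d,K,D,E=cam(n);C=cloud(d,K,D,E);cv2.imwrite(f"pics/{n}6.png",im)
    hsv=cv2.cvtColor(im,cv2.COLOR_BGR2HSV)
    for nm,b in dict(wrench=(.25,.58,.24,.47,.013,.03),d1=(.54,.8,.17,.32,.010,.04),d2=(.54,.8,-.33,-.17,.010,.04),nutA=NA,nutB=NB).items():
        m=box(C,*b)
        if m.sum()>60: m=clean(m); print(n,nm,m.sum(),rect(C[m]),np.round(np.percentile(C[m][:,2],[50,98]),4))
    m=(hsv[...,2]<60)&box(C,.25,.58,.22,.48,-.004,.010)
    if m.sum()>100: print(n,"mat",rect(C[clean(m)]))
```

```text
t33.58 q [0.306 0.265 1.374 0.    1.507 1.957] p [0.5976 0.2422 0.2143] rv [ 3.137 -0.127 -0.008] F [-0.9  0.6  0. ] M [ 0.09  0.12 -0.02] op 0.0511 g 0.0
-94.62933316597139
scene wrench 482 c(422.3,367.2) 198.2x65.6 ang -10.4 [0.0182 0.0215]
scene d1 613 c(652.4,290.8) 160.1x29.3 ang -4.1 [0.0236 0.0288]
scene d2 313 c(653.1,-246.9) 157.8x28.6 ang -8.2 [0.0204 0.0283]
scene nutA 94 c(566.6,55.8) 35.2x32.1 ang -4.6 [0.109  0.1125]
scene nutB 77 c(565.0,-83.3) 35.9x32.9 ang -1.1 [0.109  0.1121]
scene mat c(409.2,366.3) 236.4x151.3 ang -7.6
side wrench 379 c(419.9,353.4) 194.0x67.3 ang -6.4 [0.0181 0.0243]
side d1 402 c(650.1,280.9) 158.6x31.5 ang -4.6 [0.023  0.0308]
side d2 724 c(650.9,-256.8) 160.9x31.9 ang -8.5 [0.0246 0.0309]
side nutA 147 c(563.9,46.8) 35.7x35.3 ang -1.2 [0.109  0.1135]
side nutB 176 c(562.2,-92.5) 37.6x36.5 ang 2.8 [0.1094 0.1133]
side mat c(409.1,358.2) 229.6x155.2 ang -7.7
wrist wrench 349 c(502.4,375.6) 35.8x13.3 ang -7.6 [0.0195 0.0212]
wrist d1 5013 c(650.2,286.4) 158.0x31.2 ang -5.2 [0.0261 0.0288]
wrist nutA 2062 c(564.3,51.4) 37.7x36.3 ang 89.6 [0.1103 0.1119]
wrist mat c(474.2,296.9) 90.3x47.3 ang -7.6
```

View pics/scene6.png

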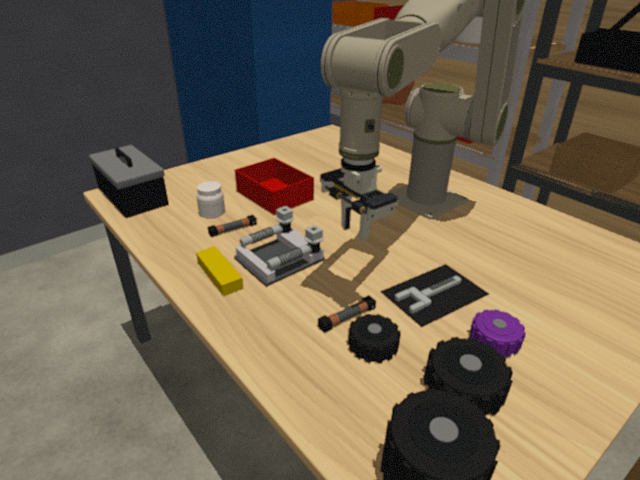

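Damper1 has been knocked from y 0.244 to y 0.286, and now lies at scene pixel (348,313) near the tyre at (374,338). The wrench lies on the mat at (430,292), both nuts are square, and damper2 is at (232,225). I'm grasping damper1 with a narrow opening.

Emit:
{"method": "send_rows", "body": {
  "plan": [
    [[0.15,0.263,0.221,0,-0.006],[0.15,0.263,0.221,0,-0.006],[0.15,0.263,0.221,-0.1,-0.006],[0.15,0.263,0.221,-0.3,-0.006],[0.15,0.263,0.221,-0.5,-0.006],[0.15,0.263,0.221,-0.65,-0.006],[0.15,0.263,0.221,-0.75,-0.006],[0.15,0.263,0.221,-0.75,-0.006],[0.15,0.263,0.221,-0.75,-0.006]]
  ],
  "force": 40
}}

```text
t: 34.48
tool_pos: [0.6482, 0.2882, 0.0673]
orientation: [3.138, -0.131, -0.004]
force: [0.3, -0.4, 0.4]
opening: 0.0396
gripper_force: 0.0
```

Run:
```python
from h import *
s=st();print(g())
im,d,K,D,E=cam("side");C=cloud(d,K,D,E);m=clean(box(C,.56,.8,.24,.33,.010,.03));print(rect(C[m]),m.sum())
im,d,K,D,E=cam("wrist");C=cloud(d,K,D,E);m=clean(box(C,.56,.8,.24,.33,.010,.03));print(rect(C[m]),m.sum())
```

```text
t34.48 q [0.346 0.545 1.294 0.    1.305 2.   ] p [0.6482 0.2882 0.0673] rv [ 3.138 -0.131 -0.004] F [ 0.3 -0.4  0.4] M [ 0.06  0.1  -0.01] op 0.0396 g 0.0
-94.78499852371235
c(649.3,283.1) 156.1x32.4 ang -4.6 347
c(660.8,285.9) 137.3x31.5 ang -5.0 10493
```

Emit:
{"method": "send_rows", "body": {
  "plan": [
    [[0.15,0.008,-0.009,-0.1,0],[0.15,0.008,-0.009,-0.2,0],[0.15,0.008,-0.009,-0.22,0],[0.15,0.008,-0.009,-0.22,0],[1,0.008,-0.009,-0.22,0],[1,0.008,-0.009,-0.22,0],[1,0.008,-0.009,-0.22,0],[1,0.008,-0.009,-0.22,0],[1,0.008,-0.009,-0.22,0],[1,0.008,-0.009,-0.22,0],[1,0.008,-0.009,0,0],[1,0.008,-0.009,0.3,0],[1,0.008,-0.009,0.5,0],[1,0.008,-0.009,0.7,0],[1,0.008,-0.009,0.7,0],[1,0.008,-0.009,0.7,0]]
  ]
}}

```text
t: 35.92
tool_pos: [0.6548, 0.2871, 0.2165]
orientation: [-3.134, 0.133, -0.017]
force: [0.7, -0.1, -2.3]
opening: 0.0248
gripper_force: 40.0
```

Run:
```python
from h import *
s=st();print(g())
im,d,K,D,E=cam("side");C=cloud(d,K,D,E);P=C[(C[...,1]<-.2)&(C[...,1]>-.55)&(C[...,0]<.55)&(C[...,0]>.28)&(C[...,2]>.083)&(C[...,2]<.096)];print("crate",rect(P))
```

```text
t35.92 q [ 0.342  0.44   1.155 -0.     1.535  1.997] p [0.6548 0.2871 0.2165] rv [-3.134  0.133 -0.017] F [ 0.7 -0.1 -2.3] M [0.09 0.09 0.02] op 0.0248 g 40.0
-94.85663493960944
crate c(410.2,-366.5) 243.2x181.7 ang -89.2
```

Emit:
{"method": "send_rows", "body": {
  "plan": [
    [[1,-0.1,-0.2,0,0.1],[1,-0.2,-0.4,0,0.2],[1,-0.3,-0.6,0,0.3],[1,-0.35,-0.816,0,0.395],[1,-0.35,-0.816,0,0.395]]
  ]
}}

```text
t: 36.38
tool_pos: [0.5782, 0.1179, 0.2039]
orientation: [3.096, 0.522, -0.011]
force: [1.3, 0.3, -2.0]
opening: 0.0248
gripper_force: 40.0
```

Emit:
{"method": "send_rows", "body": {
  "plan": [
    [[1,-0.1,-0.2,0,0.1],[1,-0.2,-0.4,0,0.2],[1,-0.3,-0.6,0,0.3],[1,-0.35,-0.816,0,0.395],[1,-0.35,-0.816,0,0.395]]
  ]
}}

```text
t: 36.8
tool_pos: [0.5084, -0.0445, 0.2049]
orientation: [-2.924, -1.146, 0.009]
force: [0.8, -0.0, -2.9]
opening: 0.0254
gripper_force: 40.0
```

Emit:
{"method": "send_rows", "body": {
  "plan": [
    [[1,-0.1,-0.2,0,0.1],[1,-0.2,-0.4,0,0.2],[1,-0.3,-0.6,0,0.3],[1,-0.35,-0.816,0,0.395],[1,-0.35,-0.816,0,0.395]]
  ]
}}

```text
t: 37.22
tool_pos: [0.439, -0.2064, 0.2054]
orientation: [-2.626, -1.721, 0.005]
force: [0.2, -0.5, -3.2]
opening: 0.0253
gripper_force: 40.0
```

Emit:
{"method": "send_rows", "body": {
  "plan": [
    [[1,-0.1,-0.2,0,0.1],[1,-0.2,-0.4,0,0.2],[1,-0.3,-0.6,0,0.3],[1,-0.35,-0.816,0,0.395],[1,-0.35,-0.816,0,0.395],[1,-0.35,-0.816,0,0.395],[1,-0.35,-0.816,0,0.395],[1,-0.35,-0.816,0,0.395]]
  ]
}}

```text
t: 37.88
tool_pos: [0.3715, -0.3653, 0.2061]
orientation: [-2.221, -2.217, -0.001]
force: [-0.2, 1.3, -2.9]
opening: 0.0251
gripper_force: 40.0
```

Run:
```python
from h import *
s=st();print(g())
```

```text
t37.88 q [-8.760e-01 -6.500e-02  1.742e+00  1.000e-03  1.468e+00 -8.740e-01] p [ 0.3715 -0.3653  0.2061] rv [-2.221e+00 -2.217e+00 -1.000e-03] F [-0.2  1.3 -2.9] M [ 0.   -0.   -0.01] op 0.0251 g 40.0
-0.12444378993470308
```

Emit:
{"method": "send_rows", "body": {
  "plan": [
    [[1,0.015,0,-0.2,0],[1,0.015,0,-0.4,0],[1,0.015,0,-0.6,0],[1,0.015,0,-0.75,0],[1,0.015,0,-0.83,0],[1,0.015,0,-0.83,0],[1,0.015,0,-0.83,0],[0.15,0.015,0,-0.83,0],[0.15,0.015,0,-0.83,0],[0.15,0.015,0,-0.83,0],[0.15,0.015,0,-0.83,0],[0.15,0.015,0,-0.5,0],[0.15,0.015,0,-0.2,0],[0.15,0.015,0,0,0],[0.15,0.015,0,0,0]]
  ]
}}

```text
t: 39.13
tool_pos: [0.3746, -0.3668, 0.2109]
orientation: [2.222, 2.219, -0.0]
force: [0.4, -0.5, -0.5]
opening: 0.0396
gripper_force: 0.0
```

Emit:
{"method": "send_rows", "body": {
  "plan": [
    [[0.15,0.2,0.1,0,-0.2],[0.15,0.4,0.2,0,-0.4],[0.15,0.6,0.3,0,-0.6],[0.15,0.8,0.4,0,-0.8],[0.15,1,0.55,0,-1],[0.15,1,0.55,0,-1],[0.15,1,0.55,0,-1],[0.15,1,0.55,0,-1],[0.15,1,0.55,0,-1],[0.15,1,0.55,0,-1]]
  ]
}}

```text
t: 39.97
tool_pos: [0.5752, -0.2567, 0.2088]
orientation: [3.036, 0.806, 0.001]
force: [-0.2, -0.8, -0.2]
opening: 0.0399
gripper_force: 0.0
```

Emit:
{"method": "send_rows", "body": {
  "plan": [
    [[0.15,0.2,0,0,-0.2],[0.15,0.2,0,0,-0.4],[0.15,0.2,0,0,-0.63],[0.15,0.2,0,0,-0.63],[0.15,0.2,0,0,-0.63],[0.15,0.2,0,0,-0.63],[0.15,0.2,0,0,-0.63]]
  ]
}}

```text
t: 40.55
tool_pos: [0.6148, -0.2571, 0.2087]
orientation: [3.134, -0.214, 0.001]
force: [-0.6, -0.4, 0.1]
opening: 0.0392
gripper_force: 0.0
```

Run:
```python
from h import *
s=st();print(g())
for n in("scene","side","wrist"):
    im,d,K,D,E=cam(n);C=cloud(d,K,D,E);cv2.imwrite(f"pics/{n}7.png",im)
    m=box(C,.5,.8,-.33,-.17,.010,.04)
    if m.sum()>60: m=clean(m); print(n,m.sum(),rect(C[m]),np.round(np.percentile(C[m][:,2],[50,98]),4))
    m=box(C,.33,.49,-.475,-.255,.012,.075)
    if m.sum()>60: m=clean(m); print(n,"in crate",m.sum(),rect(C[m]),np.round(np.percentile(C[m][:,2],[50,98]),4))
```

```text
t40.55 q [-0.473  0.32   1.319  0.     1.501  1.234] p [ 0.6148 -0.2571  0.2087] rv [ 3.134e+00 -2.140e-01  1.000e-03] F [-0.6 -0.4  0.1] M [0.06 0.12 0.04] op 0.0392 g 0.0
-97.81332685763525
scene 316 c(652.7,-247.1) 159.0x32.3 ang -8.7 [0.0207 0.0288]
scene in crate 111 c(385.9,-398.4) 87.4x29.4 ang 84.1 [0.0276 0.0345]
side 717 c(651.1,-256.5) 162.1x30.0 ang -8.8 [0.0248 0.0308]
side in crate 950 c(377.2,-373.2) 158.3x32.8 ang 89.6 [0.0302 0.0355]
wrist 5002 c(651.1,-254.6) 157.1x30.7 ang -8.2 [0.0262 0.0287]
wrist in crate 289 c(377.7,-296.0) 32.6x10.8 ang 4.8 [0.0323 0.0344]
```

View pics/side7.png

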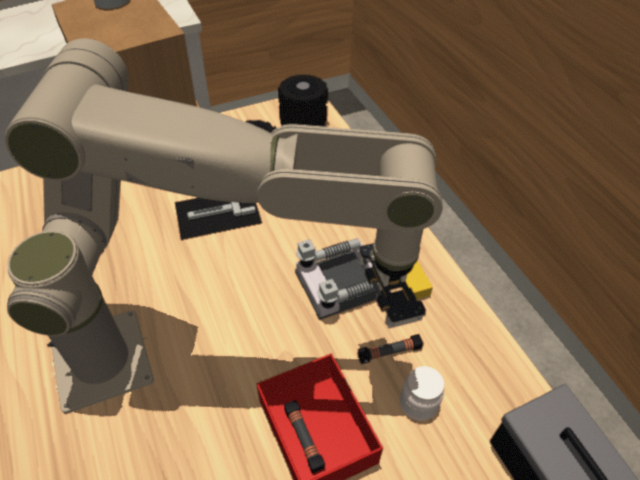

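Damper1 lies in the crate at (305,435), and damper2 is at (390,350). I'm going for damper2.

Emit:
{"method": "send_rows", "body": {
  "plan": [
    [[0.15,0.18,0.014,0,-0.008],[0.15,0.18,0.014,-0.1,-0.008],[0.15,0.18,0.014,-0.3,-0.008],[0.15,0.18,0.014,-0.5,-0.008],[0.15,0.18,0.014,-0.65,-0.008],[0.15,0.18,0.014,-0.7,-0.008],[0.15,0.18,0.014,-0.7,-0.008],[0.15,0.18,0.014,-0.7,-0.008]]
  ]
}}

```text
t: 41.37
tool_pos: [0.6511, -0.2542, 0.0691]
orientation: [3.133, -0.227, 0.001]
force: [0.0, -0.6, -0.3]
opening: 0.0394
gripper_force: 0.0
```

Run:
```python
from h import *
s=st();print(g())
im,d,K,D,E=cam("wrist");C=cloud(d,K,D,E);m=clean(box(C,.56,.8,-.3,-.21,.010,.03));print(rect(C[m]),m.sum())
```

```text
t41.37 q [-0.446  0.513  1.334  0.     1.294  1.27 ] p [ 0.6511 -0.2542  0.0691] rv [ 3.133e+00 -2.270e-01  1.000e-03] F [ 0.  -0.6 -0.3] M [0.11 0.07 0.05] op 0.0394 g 0.0
-98.29011397385226
c(661.6,-256.1) 137.9x31.4 ang -8.5 10540
```

Emit:
{"method": "send_rows", "body": {
  "plan": [
    [[0.15,0,0,-0.1,0],[0.15,0,0,-0.2,0],[0.15,0,0,-0.23,0],[0.15,0,0,-0.23,0],[1,0,0,-0.23,0],[1,0,0,-0.23,0],[1,0,0,-0.23,0],[1,0,0,-0.23,0],[1,0,0,-0.23,0],[1,0,0,-0.23,0],[1,0,0,0,0],[1,0,0,0.3,0],[1,0,0,0.5,0],[1,0,0,0.7,0],[1,0,0,0.7,0],[1,0,0,0.7,0]]
  ]
}}

```text
t: 42.75
tool_pos: [0.6539, -0.2555, 0.2172]
orientation: [3.129, -0.228, 0.018]
force: [0.6, -0.4, -1.1]
opening: 0.0251
gripper_force: 40.0
```

Run:
```python
from h import *
s=st();print(g())
```

```text
t42.75 q [-0.445  0.403  1.202 -0.     1.525  1.271] p [ 0.6539 -0.2555  0.2172] rv [ 3.129 -0.228  0.018] F [ 0.6 -0.4 -1.1] M [0.04 0.07 0.01] op 0.0251 g 40.0
-98.33657891069517
```

Emit:
{"method": "send_rows", "body": {
  "plan": [
    [[1,-0.1,-0.1,0,0.11],[1,-0.3,-0.2,0,0.22],[1,-0.5,-0.3,0,0.33],[1,-0.7,-0.4,0,0.44],[1,-0.9,-0.55,0,0.55],[1,-0.9,-0.55,0,0.66],[1,-0.9,-0.55,0,0.77],[1,-0.9,-0.55,0,0.84],[1,-0.9,-0.55,0,0.84],[1,-0.9,-0.55,0,0.84]]
  ]
}}

```text
t: 43.58
tool_pos: [0.4702, -0.3637, 0.207]
orientation: [-2.933, -1.123, 0.001]
force: [-0.4, -0.1, -1.7]
opening: 0.0247
gripper_force: 40.0
```

Emit:
{"method": "send_rows", "body": {
  "plan": [
    [[1,-0.13,0,0,0.11],[1,-0.13,0,0,0.22],[1,-0.13,0,0,0.33],[1,-0.13,0,0,0.44],[1,-0.13,0,0,0.55],[1,-0.13,0,0,0.66],[1,-0.13,0,0,0.77],[1,-0.13,0,0,0.8],[1,-0.13,0,0,0.8],[1,-0.13,0,0,0.8]]
  ]
}}

```text
t: 44.42
tool_pos: [0.4448, -0.3635, 0.2075]
orientation: [-2.223, -2.219, -0.0]
force: [-0.1, 0.1, -1.9]
opening: 0.0252
gripper_force: 40.0
```

Run:
```python
from h import *
s=st();print(g())
```

```text
t44.42 q [-0.774  0.077  1.597  0.     1.469 -0.773] p [ 0.4448 -0.3635  0.2075] rv [-2.223 -2.219 -0.   ] F [-0.1  0.1 -1.9] M [-0.03 -0.01 -0.05] op 0.0252 g 40.0
-0.1014333835588694
```

Emit:
{"method": "send_rows", "body": {
  "plan": [
    [[1,0.005,-0.01,-0.2,0],[1,0.005,-0.01,-0.4,0],[1,0.005,-0.01,-0.6,0],[1,0.005,-0.01,-0.75,0],[1,0.005,-0.01,-0.83,0],[1,0.005,-0.01,-0.83,0],[1,0.005,-0.01,-0.83,0],[0.15,0.005,-0.01,-0.83,0],[0.15,0.005,-0.01,-0.83,0],[0.15,0.005,-0.01,-0.83,0],[0.15,0.005,-0.01,-0.83,0],[0.15,0.005,-0.01,-0.5,0],[0.15,0.005,-0.01,-0.2,0],[0.15,0.005,-0.01,0,0],[0.15,0.005,-0.01,0,0]]
  ]
}}

```text
t: 45.67
tool_pos: [0.4456, -0.3659, 0.2109]
orientation: [2.22, 2.221, -0.0]
force: [1.0, -0.6, -0.8]
opening: 0.0393
gripper_force: 0.0
```

Emit:
{"method": "send_rows", "body": {
  "plan": [
    [[0.15,0,0.2,0,0],[0.15,0,0.4,0.1,0],[0.15,0,0.6,0.2,0],[0.15,0,0.8,0.3,0],[0.15,0,1,0.3,0],[0.15,0,1,0.3,0],[0.15,0,1,0.3,0],[0.15,0,1,0.3,0]]
  ]
}}

```text
t: 46.33
tool_pos: [0.4459, -0.1662, 0.2685]
orientation: [2.218, 2.223, -0.0]
force: [0.2, 0.2, -0.5]
opening: 0.0391
gripper_force: 0.0
```

Run:
```python
from h import *
s=st();print(g())
for n in("scene","side","wrist"):
    im,d,K,D,E=cam(n);C=cloud(d,K,D,E);cv2.imwrite(f"pics/{n}8.png",im)
    hsv=cv2.cvtColor(im,cv2.COLOR_BGR2HSV)
    for nm,b in dict(wrench=(.25,.58,.24,.47,.013,.03),nutA=NA,nutB=NB,crate=(.33,.49,-.475,-.255,.012,.075)).items():
        m=box(C,*b)
        if m.sum()>60:
            if nm!="crate": m=clean(m)
            print(n,nm,m.sum(),rect(C[m]),np.round(np.percentile(C[m][:,2],[2,50,98]),4))
    m=(hsv[...,2]<60)&box(C,.25,.58,.22,.48,-.004,.010)
    if m.sum()>1000: print(n,"mat",rect(C[clean(m)]))
```

```text
t46.33 q [-4.640e-01 -2.240e-01  1.772e+00 -1.000e-03  1.592e+00 -4.670e-01] p [ 0.4459 -0.1662  0.2685] rv [ 2.218  2.223 -0.   ] F [ 0.2  0.2 -0.5] M [ 0.03  0.02 -0.  ] op 0.0391 g 0.0
0.13641315758466896
scene wrench 478 c(421.6,365.5) 193.4x65.9 ang -9.1 [0.0134 0.0182 0.0216]
scene nutA 92 c(565.7,54.8) 35.7x31.8 ang 0.4 [0.1037 0.109  0.1117]
scene nutB 75 c(565.6,-83.7) 34.0x33.6 ang 4.4 [0.1039 0.1089 0.1121]
scene crate 155 c(391.2,-415.0) 122.4x119.6 ang 0.1 [0.0125 0.0293 0.0712]
scene mat c(410.1,365.6) 237.0x152.1 ang -7.7
side wrench 339 c(422.0,359.0) 196.5x65.7 ang -12.8 [0.0134 0.0182 0.0238]
side nutB 175 c(561.9,-92.2) 38.8x34.7 ang 4.0 [0.1045 0.1091 0.1134]
side crate 2001 c(401.8,-352.0) 197.5x129.4 ang -88.0 [0.0162 0.03   0.0359]
side mat c(408.8,357.5) 229.2x151.4 ang -7.5
wrist nutB 1877 c(561.3,-88.7) 36.2x34.6 ang 0.5 [0.108  0.11   0.1117]
wrist crate 2491 c(412.3,-368.3) 162.3x100.4 ang 89.6 [0.0159 0.0315 0.0338]
```

View pics/side8.png

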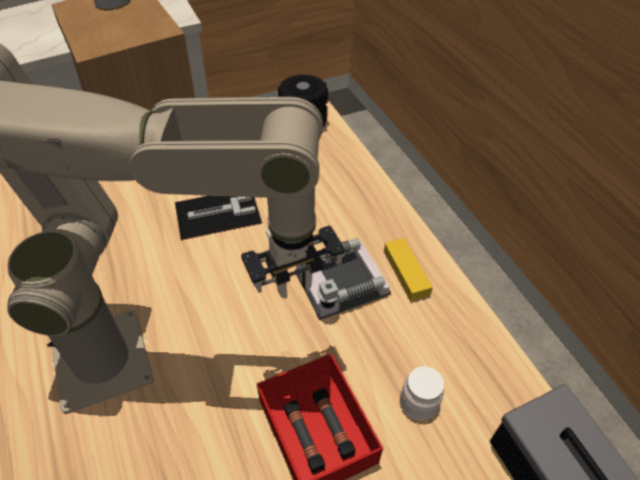

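View pics/scene8.png

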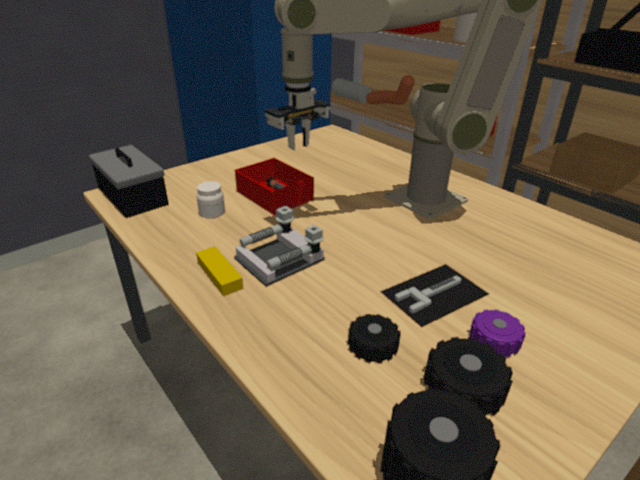

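The side view shows both dampers flat in the crate at (305,435) and (333,423). The scene view shows the wrench lying within the mat at (430,292), the bench clear of dampers, and the tyre, tub and case unmoved. I'm handing in.

```bash
python3 -c "
from h import *
print(order.close_job())"
```

```text
the job is handed in; nothing more can be done
None
```

I handed the job in at about 46 s: both nuts were run down by hand, then tightened to their hard stops with the wrench. Both worn dampers are in the crate, the wrench lies flat on its mat about 12 mm off centre, and the tyre, tub and case were not touched.

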